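Check battery packs for swelling and feed the chute

ROBOT

A 6-joint arm with a two-finger parallel gripper is mounted at the origin on the work surface. World frame = base frame: x ahead of the robot, y to its left, z up, the work surface at z = 0. Lengths are in m, angles in rad, forces in N, time in s.
With the tool pointing down it reaches from about 0.25 to 0.775 m from the base axis. Payload 4 kg.
Tool frame: the origin (TCP) lies on the centre line of the jaws, within the pads' length; the fingertips stand 8 mm ahead of it and the grasp point (between the pads) lies 11 mm behind it; y points along the fingers, x is the direction in which the jaws open and shut, and the axes are right-handed (so a half turn about y gives the same grasp; the last joint's range is limited). The gripper opens to 94 mm and grips with 3 to 60 N. Pads are 16 mm wide; open, the fingers measure 119 mm over their backs; the gripper's body (75 mm by 177 mm) begins 78 mm behind the grasp point.
Start: joints at [-1.287, 0.087, 1.371, -0, 1.684, -0.103], TCP at [0.207, -0.509, 0.187] pointing down, gripper open.
Joint ranges: [-3.1, 3.1], [-0.76, 2.03], [0.27, 2.55], [-1.08, 4.22], [0.17, 2.65], [-2.57, 2.57]. Speed limits (rad/s): [2.79, 2.79, 3.14, 3.14, 3.14, 3.14].

INTERFACE

Orientations are given as [roll, pitch, yaw] about the fixed x, y, z axes, in that order (R = Rz(yaw) Ry(pitch) Rx(roll)).
In Python, from bench import robot gives the robot as it stands.
- The arm moves only by the tool step_arm, never from a script. Its argument "commands" is a list of rows, each an object with "xyz": the shift along the world's x, y, z in m, a list of three; "twist": the turn, a rotation vector about the world's x, y, z in degrees, a list of three. In form: [{"xyz": [tx, ty, tz], "twist": [ax, ay, az]}, ...]. A call has 1 to 12 rows; each row is the pose to reach, as a shift and turn from the pose commanded when the call began; what a row does not reach only later rows make up. A row lasts 1/12 s, in which the tool goes at most 41.7 mm and 7.16 degrees, less where a joint would pass 70% of its speed; a pose out of reach is approached as far as the arm can. A call with a gripper value outside its range is refused whole. "fingers" is the closure in counts, from 0 (fully open) to 255 (shut), set as the call begins (left out, the last holds). The fingers move at their own pace and stop on an object; the grip force is fixed at half the most. Time passes only in rows, so rows that repeat a pose let the fingers close. It gives the time, the measured TCP pose, the force and the opening at its end, in the units of the state.
- robot.get_obs(): the state, without advancing time (a new reading comes with each control period).
- robot.snapshot(name): name is "scene" or "top"; returns (picture, depth): 400x640x3 uint8, red, green, blue; 400x640 float32, m along the optical axis (not along the pixel's ray), 0 where there is no reading.
- robot.camera_info(name): a dict with "fx", "fy", "cx", "cy" (pixels), "R" (3x3) and "t" (3): a world point X has camera coordinates R X + t. Camera axes: x right, y down, z forward; pixel columns grow to the right and rows downward; lengths in m; the calibration is good to about 2 mm. A picture is of the moment at which its call begins. camera_info takes no time and is no camera call.
- robot.close_job(): hands the job in, once; it reports no verdict.
The state is a dict: "time": time; "joint_positions": joint angles; "qvel": joint speeds; "joint_torque": joint torques, N m; "tool_pos": TCP position; "ee_rot": TCP orientation; "wrist_force": force on the tool from outside, world axes, zero at the start; "wrist_torque": the same for the moment, N m; "width": finger opening in m.
Only numpy, scipy, OpenCV 4.12 (cv2) and the standard library are available. Lean on these libraries where they do the work, as an engineer would, in place of code of your own. Each camera call takes 0.05 s, during which the arm holds its last target.

TASK

Check the terminal battery packs for swelling, one at a time, the longest first and the shortest last: lay each pack on the caliper gauge with its long side along the jaws, slide the jaw gently shut by its sprung thumb tab until it bears on the pack and the tab has sunk about 10 mm, and hold it so for a second; then open the jaws, lay that pack crosswise in the sloped chute and push it down until it rests against the stop, or against the pack already there, before you take the next. When all packs on the bench lie snugly in a row in the chute, leave the empty jaws fully shut, and do not disturb the two paper rolls.

Things in the scene. Friction and masses are not known exactly. Their poses are not given: they have to be found in the camera images.
- pack_long_center (a point): Centre of the longest battery pack: grey plastic bar with black end bands, 130 x 40 x 40 mm, 0.36 kg; its x axis runs along its length. Packs start lying on the bench between the gauge and the chute; each can be gripped across its 40 mm width and may lie on any of its four long faces.
- pack_mid_center (a point): Centre of the middle battery pack, the same but 100 x 40 x 40 mm, 0.28 kg; x axis along its length. May be absent.
- pack_short_center (a point): Centre of the shortest battery pack, the same but 70 x 40 x 40 mm, 0.20 kg; x axis along its length. May be absent.
- anvil (a point): Middle of the caliper's fixed jaw (anvil) face, at the upper surface of its base plate, 6 mm above the bench. x points level from the anvil to the sliding jaw (the way it opens), y along the jaw faces, z up. Both jaws are 64 mm long (y) and stand only 11 mm above the plate, so a pack's upper 29 mm stay free to grip. A pack is laid flat on the plate between them, its length along y.
- gauge: Caliper gauge, fixed to the bench at one side (left or right varies): aluminium plate 270 (x) x 150 (y) x 6 mm; origin at the centre of its underside, axes as at the anvil, whose face is 70 mm from it towards -x. A scale bar 13 mm high runs along its -y edge.
- jaw (a joint): Opening of the caliper: the gap between anvil and sliding jaw in m, 0 shut to 0.095 wide open. It slides with about 1 N of friction and stays where it is left. The jaw will push a loose pack along the plate to the anvil.
- jaw_face (a point): Middle of the sliding jaw's face, level with the plate's upper surface; axes as at the anvil. The jaw lies on its +x side.
- tab (a joint): How far the sprung thumb tab has sunk relative to its jaw in the closing direction, m: 0 at rest to 0.016 at its end. Spring 600 N/m; about 10 mm (6 N) gives the right measuring force. Pulled the opening way, the tab takes the jaw along at once.
- tab_top (a point): Centre of the top of the thumb tab that moves the sliding jaw: an upright black block 14 mm thick (x, the sliding direction), 40 mm wide (y), from 22 to 75 mm above the bench, to be pinched or pushed from above. Axes as at the anvil. It stands at x = gap + 85 mm from the anvil's face, less the amount it has sunk.
- stop (a point): Middle of the chute's floor at the face of its stop (two steel blocks 32 mm high at the low end), about 24 mm above the bench. x points downhill along the floor, y across, z square to the floor. Packs lie with their length along y, the first one's centre 20 mm uphill of the stop, each further one 40 mm more.
- stand: Foot of the aluminium chute, fixed to the bench at the side opposite the gauge; origin on the bench, 120 mm short of the stop, x level in the downhill direction. The chute is a channel 146 mm wide inside and 250 mm long above the stop, floor sloping at 0.18 rad, side walls 18 mm high above the floor. A pack does not slide down it by itself.
- roll_a: Bystander: paper roll standing on end, 56 mm across, 79 mm high; origin at its underside.
- roll_b: Bystander: another such paper roll.
Things that resemble listed ones, but are neither listed nor needed, are in the scene too. Leave any green look-alike of the part that bears pack_long_center alone. Leave any blue look-alike of the part that bears pack_short_center alone.

How it is judged:
By the outcome, as a careful person would: the job done as asked, in the order asked, and still so for the second after the job is handed in, with the robot touching nothing.
Of pack_mid, pack_short only 1 to 2 are there at a start; the rules pass over those that are not, and their reading is None.
At some moment in a run one of pack_long, pack_mid, pack_short may be knocked a few centimetres aside while the robot is not near it.
Once in a run the grip may slacken for a moment while it holds something.
It also fails if it takes over 210 s, if anything falls off the work surface, if the arm or the gripper's body presses on something with over 40 N, if the wrist force passes 120 N, or if a joint passes its speed limit or range.

## Working session

There is one attempt and no reset: what is moved stays moved. The work goes in short steps, Python scripts to look and compute and a tool call to move; the robot and the scene stay as the last step left them, time stands still between calls to the robot, and variables do not carry over. Pictures are saved under pics/ and viewed, and the job is handed in when it is done.

Besides the shell and the picture viewer there is one more tool, called after "Emit:" as name([rows], argument=value, ...), one row to a line, values as JSON. step_arm: Moves the arm, as the interface text tells. Its arguments: {"type":"object","properties":{"commands":{"type":"array"},"fingers":{"type":"number"}},"required":["commands"]}

```bash
ls; mkdir -p pics
python3 - <<'E'
from bench import robot
import cv2,numpy as np
print(robot.get_obs())
for n in("scene","top"):
    p,d=robot.snapshot(n); cv2.imwrite(f"pics/{n}0.png",p[...,::-1]); np.save(f"{n}0.npy",d); print(n,robot.camera_info(n))
E
```

```text
pics
{'time': 0.0, 'joint_positions': array([-1.28709196e+00,  8.79076520e-02,  1.37221744e+00, -3.91534117e-05,
        1.68360380e+00, -1.03095588e-01]), 'qvel': array([-0.00102295, -0.0012189 ,  0.00302801,  0.00037891,  0.00074343,
       -0.00027058]), 'joint_torque': array([ 2.05887574e-05, -3.40175021e+01, -3.02426147e+01,  7.18466006e-02,
        3.30527429e-02, -1.62909409e-04]), 'tool_pos': array([ 0.2072955 , -0.50881096,  0.18624878]), 'ee_rot': array([-1.57061519,  0.0021289 , -1.18400055]), 'wrist_force': array([ 0.0817686 ,  0.52601904, -0.07140861]), 'wrist_torque': array([-0.03402126, -0.00890668,  0.0044731 ]), 'width': 0.0940084166675152}
scene {'fx': 394.68926278918815, 'fy': 394.68926278918815, 'cx': 321.6657275187083, 'cy': 202.93114264138615, 'R': array([[ 0.58577689,  0.8102989 , -0.01676719],
       [ 0.66610313, -0.4931151 , -0.55959281],
       [-0.46170559,  0.31662786, -0.82859806]]), 't': array([-0.30178375, -0.33328127,  1.27076572])}
top {'fx': 504.72023041129813, 'fy': 504.72023041129813, 'cx': 322.6335422791343, 'cy': 195.9733691673426, 'R': array([[ 0.0034481 , -0.99999182,  0.00211226],
       [-0.98046274, -0.00379618, -0.19666825],
       [ 0.19667466, -0.00139286, -0.98046782]]), 't': array([-0.02042394,  0.58640891,  1.16139249])}
```

View pics/scene0.png

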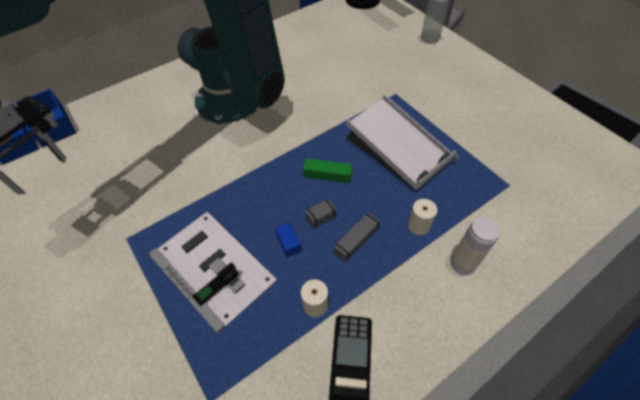

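View pics/top0.png

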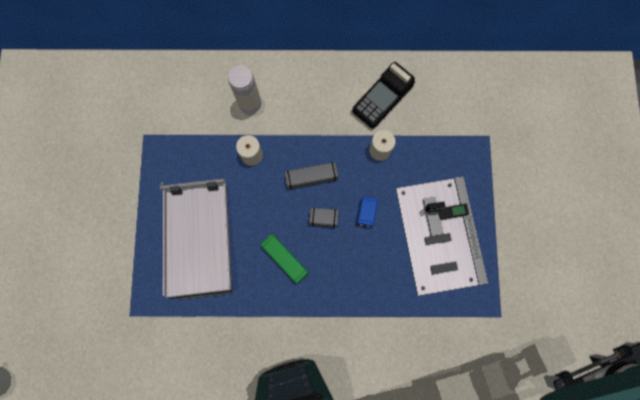

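The scene has a long pack at top (311,175), a short one at (323,217), the gauge on the right at (442,237), and the chute on the left at (196,240) with its stop at the far end. The mid pack is absent. I'll enlarge it next.

```bash
cat > h.py <<'E'
import numpy as np,cv2
from bench import robot
def pz(n,u,v,z):
    c=robot.camera_info(n);R=np.array(c['R']);t=np.array(c['t'])
    C=-R.T@t; r=R.T@np.array([(u-c['cx'])/c['fx'],(v-c['cy'])/c['fy'],1.]); s=(z-C[2])/r[2]; return C+s*r
def pd(n,u,v,d):
    c=robot.camera_info(n);R=np.array(c['R']);t=np.array(c['t'])
    return R.T@(np.array([(u-c['cx'])/c['fx'],(v-c['cy'])/c['fy'],1.])*d-t)
def proj(n,X):
    c=robot.camera_info(n);p=np.array(c['R'])@np.array(X)+c['t'];return p[0]/p[2]*c['fx']+c['cx'],p[1]/p[2]*c['fy']+c['cy']
def cloud(n,d):
    c=robot.camera_info(n);v,u=np.mgrid[0:400,0:640]
    P=np.stack([(u-c['cx'])/c['fx']*d,(v-c['cy'])/c['fy']*d,d],-1)
    return (P-np.array(c['t']))@np.array(c['R'])
def crop(p,u0,v0,w,h,k,fn):
    q=cv2.resize(p[v0:v0+h,u0:u0+w,::-1],None,fx=k,fy=k,interpolation=cv2.INTER_CUBIC)
    q=np.clip(q.astype(float)*1.5,0,255).astype(np.uint8)
    for a in range(-(-u0//10)*10,u0+w,10): cv2.putText(q,str(a),((a-u0)*k,10),0,.35,(0,255,255));cv2.line(q,((a-u0)*k,12),((a-u0)*k,18),(0,255,255))
    for b in range(-(-v0//10)*10,v0+h,10): cv2.putText(q,str(b),(0,(b-v0)*k+4),0,.35,(0,255,255));cv2.line(q,(24,(b-v0)*k),(30,(b-v0)*k),(0,255,255))
    cv2.imwrite(fn,q)
E
python3 - <<'E'
from h import *
p=cv2.imread('pics/top0.png')[...,::-1]
crop(p,385,165,115,140,4,'pics/c_g.png')
crop(p,150,165,100,140,4,'pics/c_ch.png')
crop(p,230,120,180,120,4,'pics/c_p.png')
d=np.load('top0.npy');P=cloud('top',d)
print((d==0).mean())
for u,v in[(300,60),(311,175),(323,217),(442,260),(196,200),(196,240),(196,280),(284,258),(435,209),(249,142),(382,136)]: print(u,v,P[v,u].round(4))
E
```

```text
0.004140625
300 60 [0.9689 0.0435 0.0011]
311 175 [0.6434 0.0107 0.0382]
323 217 [ 0.5382 -0.0194  0.0382]
442 260 [ 0.4373 -0.3124  0.0068]
196 200 [0.5816 0.2953 0.0259]
196 240 [0.4802 0.2852 0.0453]
196 280 [0.385  0.2764 0.0605]
284 258 [0.4383 0.0736 0.0404]
435 209 [ 0.5572 -0.2908  0.049 ]
249 142 [0.714  0.1603 0.0827]
382 136 [ 0.7321 -0.1623  0.0778]
```

View pics/c_g.png

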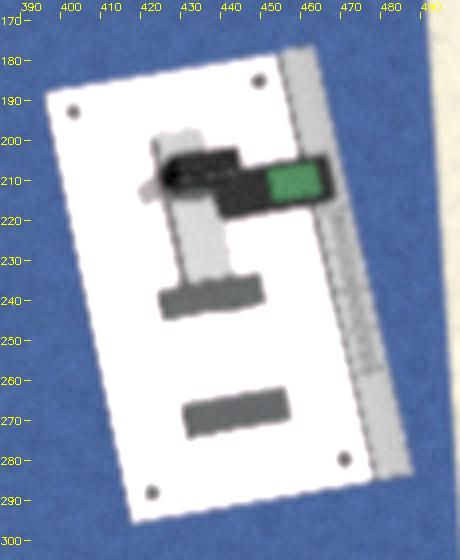

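View pics/c_ch.png

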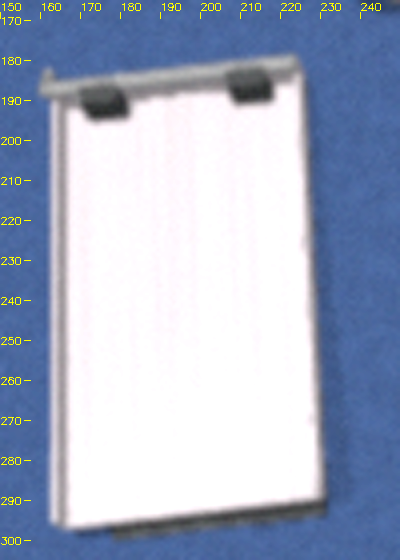

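View pics/c_p.png

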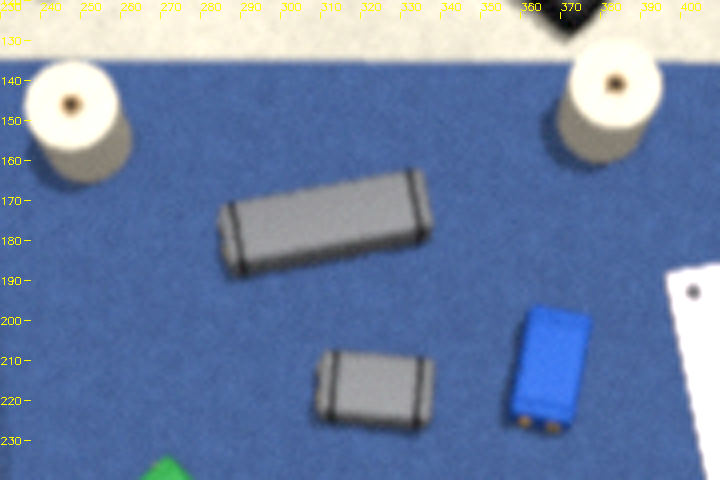

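Run:
```python
from h import *
d=np.load('top0.npy');P=cloud('top',d)
def rect(u0,u1,v0,v1,zl,zh):
    s=P[v0:v1,u0:u1].reshape(-1,3);s=s[(s[:,2]>zl)&(s[:,2]<zh)]
    r=cv2.minAreaRect((s[:,:2]*1000).astype(np.float32));return len(s),np.round(r[0],1),np.round(r[1],1),r[2],s.mean(0).round(4),np.median(s[:,2])
print('long',rect(280,345,155,195,.03,.05))
print('short',rect(305,342,203,230,.03,.05))
print('tab',rect(415,448,198,218,.055,.1))
print('tab2',rect(415,480,190,225,.03,.1))
print('rolls',rect(235,265,130,165,.065,.1),rect(368,400,125,165,.065,.1))
print('jaw',rect(420,455,235,246,.01,.03),'anv',rect(425,460,260,277,.011,.03))
T=lambda u,v,z:pz('top',u,v,z).round(4)
print('plate',[T(*a,.006) for a in[(396.5,188),(418,295.5),(453,179),(477.5,285)]])
print('plate R bar top', [T(*a,.019) for a in [(463,176.5),(488,283)]])
# jaw face / anvil face top edges z=.017
print('jawtop near edge',T(425.5,244.5,.017),T(451,240,.017)); print('anvil far edge',T(430.5,266,.017),T(456,262,.017))
print('anvil near',T(432,274,.017),T(457.5,269.5,.017))
print('longcorners',[T(*a,.04) for a in [(285,171),(333.5,162.5),(337,179),(290,189)]])
print('tabtop',[T(*a,.075) for a in [(426,206),(443.5,202),(444,207)]])
# chute floor
s=P[195:285,175:215].reshape(-1,3);A=np.c_[s[:,:2],np.ones(len(s))]
c,*_=np.linalg.lstsq(A,s[:,2],rcond=None);print('floor',c,np.std(A@c-s[:,2]),np.hypot(c[0],c[1]), np.tan(.18),'dir',np.degrees(np.arctan2(-c[1],-c[0])))
for u,v in [(176,191),(212,187),(161,188),(223,182),(163,240),(163,295),(228,240),(230,290)]: print(u,v,P[v-1:v+2,u-1:u+2,:].reshape(-1,3).round(3)[::4].tolist())
```

```text
long (838, array([648. ,  11.1]), array([ 41., 130.]), 10.909881591796875, array([0.6467, 0.0108, 0.0392]), np.float64(0.03931479113368457))
short (471, array([542. , -20.5]), array([69.6, 40.7]), 84.82079315185547, array([ 0.541 , -0.0203,  0.0394]), np.float64(0.03975062751152455))
tab (119, array([ 564.2, -288.8]), array([15.4, 39.8]), 9.267884254455566, array([ 0.5629, -0.2879,  0.0721]), np.float64(0.07310614728759349))
tab2 (154, array([ 563.6, -287.8]), array([38.7, 19.6]), 87.28350830078125, array([ 0.562 , -0.2863,  0.0654]), np.float64(0.07225863437177409))
rolls (430, array([706.3, 164.7]), array([56.5, 54.4]), 31.14369773864746, array([0.7054, 0.1641, 0.0778]), np.float64(0.07791263382812262)) (426, array([ 720.6, -164.5]), array([53.8, 54.9]), 89.99337005615234, array([ 0.7197, -0.1645,  0.0781]), np.float64(0.07834514032505921))
jaw (202, array([ 486.2, -298.8]), array([79.4, 24.5]), 89.60990905761719, array([ 0.4887, -0.2995,  0.0164]), np.float64(0.016599614825319547)) anv (243, array([ 419.7, -310.5]), array([72. , 29.4]), 89.92438507080078, array([ 0.4198, -0.3138, 
[... 787 characters left out ...]
77923 ] 0.06242702936477947 1.2844859443689498 0.18196952904019847 dir 82.46062761991845
176 191 [[0.601, 0.341, 0.051], [0.601, 0.341, 0.043], [0.599, 0.34, 0.038]]
212 187 [[0.611, 0.254, 0.054], [0.61, 0.253, 0.045], [0.609, 0.252, 0.038]]
161 188 [[0.609, 0.379, 0.05], [0.607, 0.377, 0.047], [0.615, 0.39, -0.0]]
223 182 [[0.624, 0.228, 0.05], [0.625, 0.228, 0.038], [0.622, 0.225, 0.04]]
163 240 [[0.487, 0.38, 0.002], [0.478, 0.358, 0.066], [0.476, 0.357, 0.059]]
163 295 [[0.353, 0.372, 0.0], [0.35, 0.346, 0.079], [0.348, 0.366, 0.003]]
228 240 [[0.481, 0.207, 0.064], [0.48, 0.208, 0.05], [0.483, 0.215, -0.002]]
230 290 [[0.365, 0.208, 0.007], [0.363, 0.206, 0.004], [0.361, 0.203, 0.007]]
```

Run:
```python
from h import *
d=np.load('top0.npy');P=cloud('top',d)
s=P[200:280,178:212].reshape(-1,3);s=s[(s[:,2]>.01)&(s[:,2]<.09)&(d[200:280,178:212].ravel()>0)]
for i in range(4):
    A=np.c_[s[:,:2],np.ones(len(s))];c,*_=np.linalg.lstsq(A,s[:,2],rcond=None);r=A@c-s[:,2];s=s[abs(r)<max(.004,0)]if i else s[abs(r)<.02]
print('floor',c,r.std(),len(s),np.hypot(c[0],c[1]),np.degrees(np.arctan2(-c[1],-c[0])))
n=np.array([c[0],c[1],-1]);
def pf(u,v,h=0):
    k=robot.camera_info('top');R=np.array(k['R']);t=np.array(k['t']);C=-R.T@t;r=R.T@np.array([(u-k['cx'])/k['fx'],(v-k['cy'])/k['fy'],1.])
    hh=h/np.cos(.18); s_=-(c[0]*C[0]+c[1]*C[1]+c[2]+hh-C[2])/(c[0]*r[0]+c[1]*r[1]-r[2]);return (C+s_*r).round(4)
print('stop block bottoms',pf(173,194.5),pf(182,194),pf(208,190.5),pf(217,189.5))
print('stop block top uphill edges',pf(173,191,.032),pf(182,190,.032),pf(208,187,.032),pf(217,186,.032))
print('wall inner R floor',pf(224,190),pf(228.5,285)); print('wall top right',pf(225,185,.018),pf(231,290,.018))
print('wall L top', pf(164,195,.018),pf(164,295,.018),'L floor',pf(166.5,195),pf(166,295))
print('uphill edge',pf(168,296.5),pf(230,289))
```

```text
floor [-0.18118974 -0.02419273  0.13964545] 0.0018787077471306582 2485 0.182797728725819 7.6052380391493575
stop block bottoms [0.5958 0.3539 0.0231] [0.5971 0.3315 0.0234] [0.6063 0.2673 0.0233] [0.6089 0.245  0.0234]
stop block top uphill edges [0.5979 0.3447 0.0555] [0.6005 0.323  0.0556] [0.6081 0.2603 0.0557] [0.6107 0.2385 0.0557]
wall inner R floor [0.6076 0.2274 0.0241] [0.3736 0.199  0.0671]
wall top right [0.6166 0.2221 0.0408] [0.362  0.1891 0.0878]
wall L top [0.5907 0.3701 0.042 ] [0.3503 0.3409 0.0862] L floor [0.5945 0.37   0.023 ] [0.3504 0.3419 0.0679]
uphill edge [0.347  0.3369 0.0686] [0.3645 0.1948 0.0689]
```

Emit:
step_arm([
  {"xyz": [0.357, 0.222, 0.0], "twist": [0, 0, 77.5]},
  {"xyz": [0.357, 0.222, 0.0], "twist": [0, 0, 77.5]},
  {"xyz": [0.357, 0.222, 0.0], "twist": [0, 0, 77.5]},
  {"xyz": [0.357, 0.222, 0.0], "twist": [0, 0, 77.5]},
  {"xyz": [0.357, 0.222, 0.0], "twist": [0, 0, 77.5]},
  {"xyz": [0.357, 0.222, 0.0], "twist": [0, 0, 77.5]},
  {"xyz": [0.357, 0.222, 0.0], "twist": [0, 0, 77.5]},
  {"xyz": [0.357, 0.222, 0.0], "twist": [0, 0, 77.5]},
  {"xyz": [0.357, 0.222, 0.0], "twist": [0, 0, 77.5]},
  {"xyz": [0.357, 0.222, 0.0], "twist": [0, 0, 77.5]},
  {"xyz": [0.357, 0.222, 0.0], "twist": [0, 0, 77.5]},
  {"xyz": [0.357, 0.222, 0.0], "twist": [0, 0, 77.5]},
], fingers=120)

```text
time: 1.1
tool_pos: [0.5661, -0.285, 0.1858]
ee_rot: [-1.569, 0.002, 0.175]
wrist_force: [-1.2, 0.6, -0.3]
width: 0.0494
```

Emit:
step_arm([
  {"xyz": [-0.001, 0, -0.04], "twist": [0, 0, 0]},
  {"xyz": [-0.001, 0, -0.08], "twist": [0, 0, 0]},
  {"xyz": [-0.001, 0, -0.1], "twist": [0, 0, 0]},
  {"xyz": [-0.001, 0, -0.123], "twist": [0, 0, 0]},
  {"xyz": [-0.001, 0, -0.123], "twist": [0, 0, 0]},
  {"xyz": [-0.001, 0, -0.123], "twist": [0, 0, 0]},
])

```text
time: 1.6
tool_pos: [0.5615, -0.2876, 0.0629]
ee_rot: [-1.568, 0.003, 0.165]
wrist_force: [0.4, -0.6, 1.1]
width: 0.05
```

Run:
```python
from h import *
for n in("scene","top"):
    p,d=robot.snapshot(n); cv2.imwrite(f"pics/{n}1.png",p[...,::-1])
    if n=="scene": crop(p,140,190,160,140,5,'pics/c1s.png')
    else: crop(p,385,165,115,140,4,'pics/c1t.png')
```

```text
(no output)
```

View pics/c1s.png

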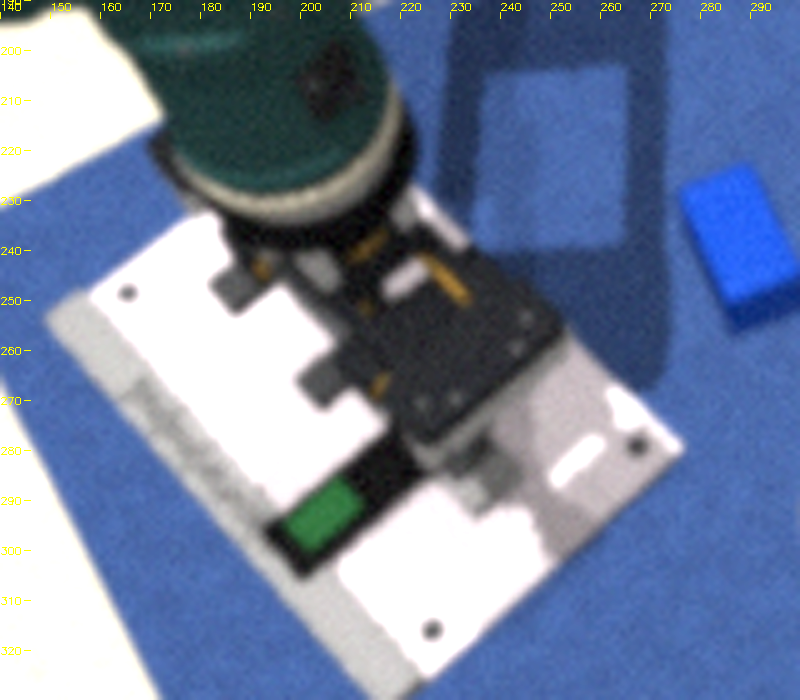

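View pics/c1t.png

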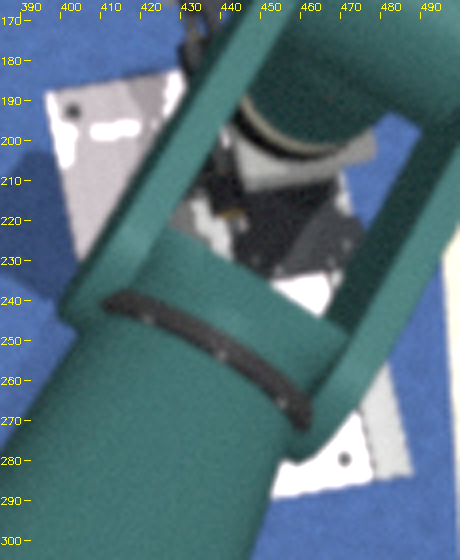

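Both views are partly hidden by the arm. The gripper straddles the tab with no contact, so I pinch it.

Emit:
step_arm([
  {"xyz": [0.0, 0, 0], "twist": [0, 0, 0]},
  {"xyz": [0.0, 0, 0], "twist": [0, 0, 0]},
  {"xyz": [0.0, 0, 0], "twist": [0, 0, 0]},
  {"xyz": [0.0, 0, 0], "twist": [0, 0, 0]},
  {"xyz": [0.0, 0, 0], "twist": [0, 0, 0]},
  {"xyz": [0.0, 0, 0], "twist": [0, 0, 0]},
], fingers=255)

```text
time: 2.2
tool_pos: [0.5636, -0.2874, 0.0646]
ee_rot: [-1.571, -0.0, 0.169]
wrist_force: [0.2, -0.3, 0.8]
width: 0.0131
```

Emit:
step_arm([
  {"xyz": [0.005, 0.0008, 0], "twist": [0, 0, 0]},
  {"xyz": [0.01, 0.0017, 0], "twist": [0, 0, 0]},
  {"xyz": [0.016, 0.0027, 0], "twist": [0, 0, 0]},
  {"xyz": [0.021, 0.0036, 0], "twist": [0, 0, 0]},
  {"xyz": [0.026, 0.0044, 0], "twist": [0, 0, 0]},
  {"xyz": [0.0315, 0.0054, 0], "twist": [0, 0, 0]},
  {"xyz": [0.0315, 0.0054, 0], "twist": [0, 0, 0]},
  {"xyz": [0.0315, 0.0054, 0], "twist": [0, 0, 0]},
])

```text
time: 2.87
tool_pos: [0.5953, -0.2818, 0.0642]
ee_rot: [-1.571, 0.0, 0.169]
wrist_force: [-0.9, -0.1, 0.4]
width: 0.0002
```

Emit:
step_arm([
  {"xyz": [0, 0, 0.04], "twist": [0, 0, 0]},
  {"xyz": [0, 0, 0.08], "twist": [0, 0, 0]},
  {"xyz": [-0.04, 0.04, 0.12], "twist": [0, 0, 0]},
  {"xyz": [-0.08, 0.08, 0.14], "twist": [0, 0, 0]},
  {"xyz": [-0.1, 0.12, 0.14], "twist": [0, 0, 0]},
  {"xyz": [-0.1, 0.16, 0.14], "twist": [0, 0, 0]},
  {"xyz": [-0.1, 0.2, 0.14], "twist": [0, 0, 0]},
], fingers=92)

```text
time: 3.45
tool_pos: [0.4993, -0.1173, 0.2042]
ee_rot: [-1.573, -0.003, 0.166]
wrist_force: [1.1, 0.6, -1.0]
width: 0.0437
```

```bash
cat > look.py <<'E'
import sys
from h import *
k=sys.argv[1]
p,d=robot.snapshot("top"); cv2.imwrite(f"pics/top{k}.png",p[...,::-1]); np.save(f'top{k}.npy',d)
p2,d2=robot.snapshot("scene"); cv2.imwrite(f"pics/scene{k}.png",p2[...,::-1]); np.save(f'scene{k}.npy',d2)
a=[int(x) for x in sys.argv[2:]]
if a: crop(p,*a,f'pics/ct{k}.png')
P=cloud('top',d)
E
python3 look.py 2 385 165 115 140 4
```

```text
(no output)
```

View pics/ct2.png

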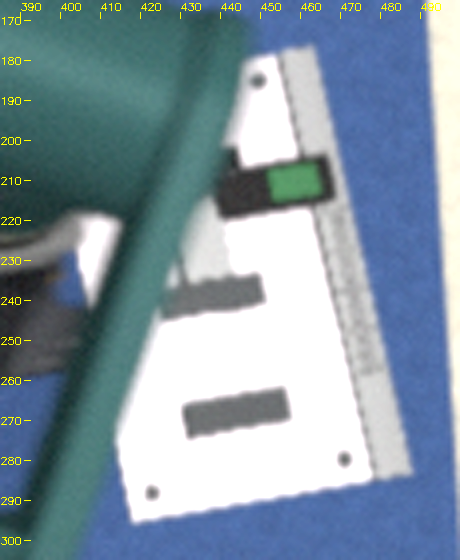

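View pics/scene2.png

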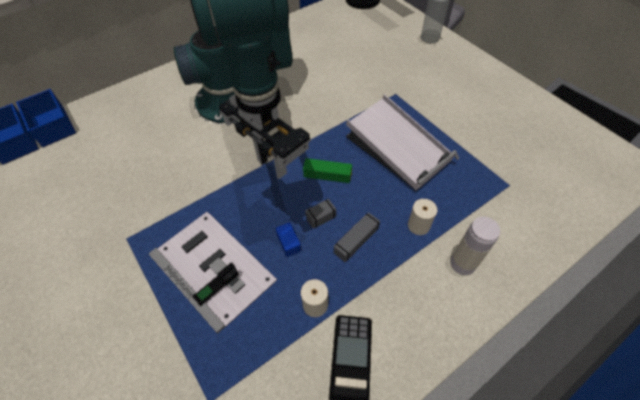

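Run:
```python
from h import *
p=cv2.imread('pics/scene2.png')[...,::-1]
crop(p,200,80,130,120,6,'pics/a.png'); crop(p,140,200,140,130,5,'pics/b.png')
d=np.load('scene2.npy');P=cloud('scene',d)
s=P[255:305,190:250].reshape(-1,3)
for lo,hi in((.02,.03),(.03,.04),(.04,.055),(.055,.07),(.07,.09)):
    q=s[(s[:,2]>lo)&(s[:,2]<hi)];print(lo,len(q),q.mean(0).round(4) if len(q) else '',q.min(0).round(3) if len(q) else '',q.max(0).round(3) if len(q) else '')
print(proj('scene',[.5636,-.2874,.0646]),proj('scene',[.5636,-.2874,.075]),proj('top',[.5636,-.2874,.075]))
```

```text
0.02 628 [ 0.5537 -0.3267  0.0238] [ 0.484 -0.38   0.02 ] [ 0.592 -0.272  0.03 ]
0.03 35 [ 0.5684 -0.2887  0.0352] [ 0.564 -0.308  0.03 ] [ 0.573 -0.271  0.04 ]
0.04 58 [ 0.5685 -0.2902  0.0476] [ 0.562 -0.31   0.04 ] [ 0.573 -0.27   0.055]
0.055 66 [ 0.5683 -0.291   0.063 ] [ 0.562 -0.31   0.055] [ 0.573 -0.27   0.07 ]
0.07 112 [ 0.5633 -0.2903  0.0747] [ 0.554 -0.309  0.07 ] [ 0.572 -0.27   0.08 ]
(np.float64(227.96225838735535), np.float64(270.2481131605037)) (np.float64(226.94021183218723), np.float64(268.2456746906654)) (np.float64(435.89134876955364), np.float64(204.45943294948745))
```

View pics/a.png

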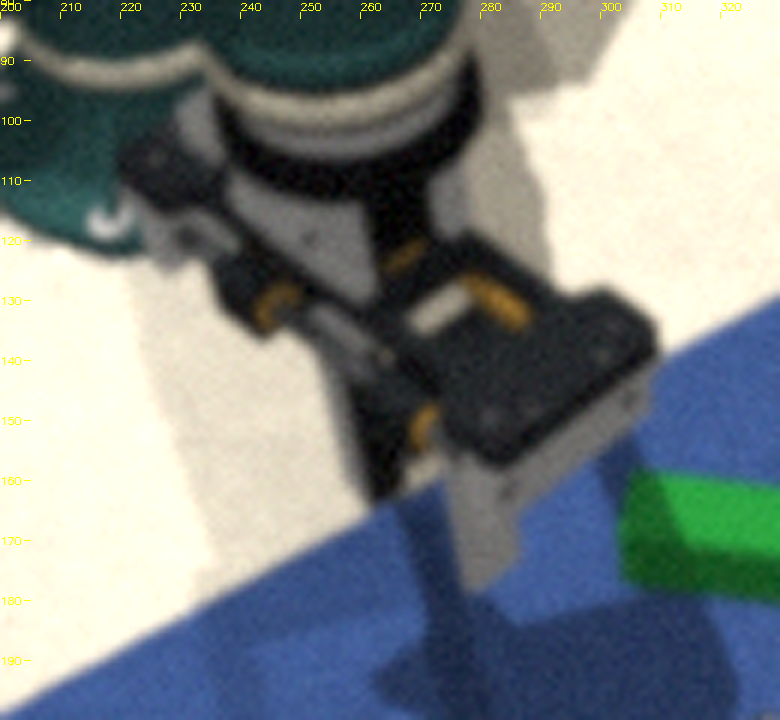

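View pics/b.png

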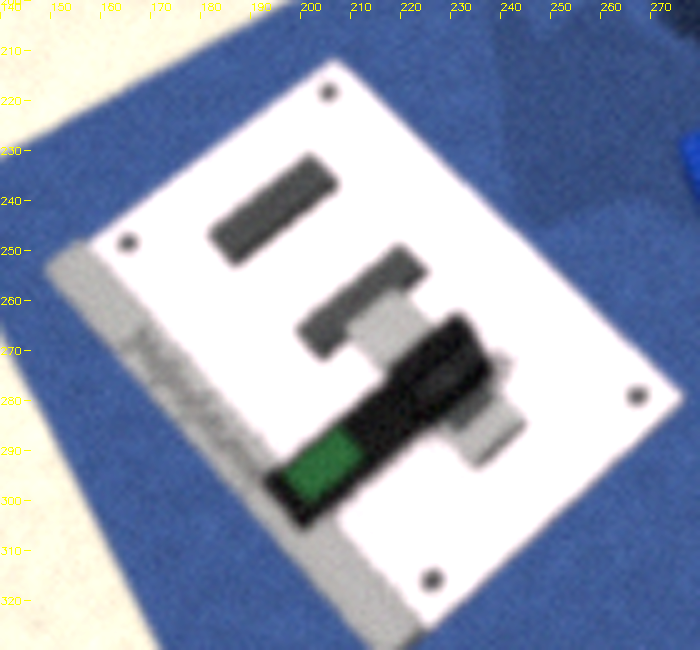

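Run:
```python
from h import *
o=robot.get_obs();print(o['tool_pos'],o['width'],o['ee_rot'])
from scipy.spatial.transform import Rotation as Ro
R=Ro.from_euler('xyz',o['ee_rot']).as_matrix();t=o['tool_pos']
for w in(.022,.03,.0):
  for s in(-1,1): print(w*s,np.round(proj('scene',t+R@[s*w,.008,0]),1))
p,d=robot.snapshot('scene');cv2.imwrite('pics/scene3.png',p[...,::-1]);crop(p,200,80,130,120,6,'pics/a3.png')
P=cloud('scene',d)
for u,v in[(280,172),(281,160),(276,174),(262,158)]:
    print(u,v,P[v,u].round(4),(R.T@(P[v,u]-t)).round(4))
```

```text
[ 0.49995103 -0.11311612  0.20441913] 0.05179765658573294 [-1.57032035 -0.00363568  0.17435081]
-0.022 [266.1 171.9]
0.022 [279.9 183.1]
-0.03 [263.7 169.9]
0.03 [282.5 185.2]
-0.0 [272.9 177.4]
0.0 [272.9 177.4]
280 172 [ 0.5365 -0.1118  0.2508] [ 0.0364 -0.0463 -0.0051]
281 160 [ 0.5897 -0.1312  0.3514] [ 0.0858 -0.1467 -0.0333]
276 174 [ 0.5308 -0.1185  0.2437] [ 0.0296 -0.0391 -0.0106]
262 158 [ 0.4735 -0.1175  0.238 ] [-0.0267 -0.0337  0.0003]
```

View pics/a3.png

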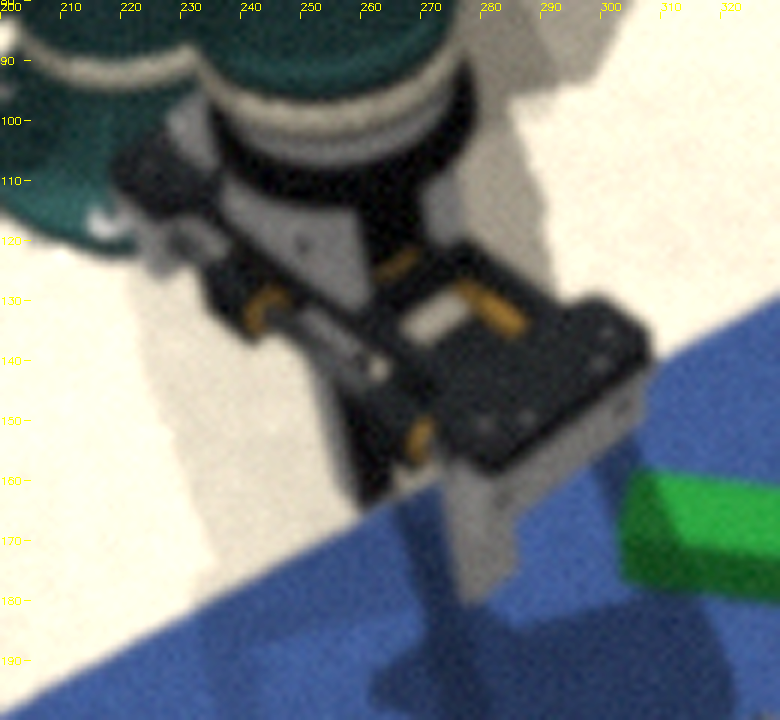

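Run:
```python
from h import *
from scipy.spatial.transform import Rotation as Ro
o=robot.get_obs();print(o['tool_pos'],o['width'])
R=Ro.from_euler('xyz',o['ee_rot']).as_matrix();t=o['tool_pos']
for n in('scene','top'):
    p,d=robot.snapshot(n);P=cloud(n,d)
    L=((P-t)@R); m=(abs(L[...,0])<.12)&(abs(L[...,2])<.02)&(L[...,1]>-.1)&(L[...,1]<.03)&(d>0)
    q=L[m]; print(n,m.sum())
    for lo,hi in((-.12,-.06),(-.06,-.02),(-.02,.02),(.02,.06),(.06,.12)):
        k=q[(q[:,0]>lo)&(q[:,0]<hi)]
        if len(k): print(lo,hi,len(k),'ymax',np.sort(k[:,1])[-4:].round(4),'x',k[:,0].min().round(3),k[:,0].max().round(3),'z',k[:,2].min().round(3),k[:,2].max().round(3))
    print(p.shape); crop(p,350,180,80,100,6,'pics/a4.png') if n=='top' else 0
    np.save(n+'x.npy',d)
for s in(-1,0,1):print(proj('top',t+R@[s*.03,.008,0]))
```

```text
[ 0.50043315 -0.11562196  0.20364752] 0.05547134284018903
scene 344
-0.06 -0.02 208 ymax [-0.0198 -0.0189 -0.0184 -0.0181] x -0.041 -0.027 z -0.012 0.008
0.02 0.06 136 ymax [-0.0227 -0.0206 -0.0201 -0.0195] x 0.028 0.041 z -0.011 0.008
(400, 640, 3)
top 0
(400, 640, 3)
(np.float64(371.2766732157975), np.float64(237.163642906936))
(np.float64(368.6297224679618), np.float64(223.23440134814797))
(np.float64(366.0110333846401), np.float64(209.45388320334473))
```

View pics/a4.png

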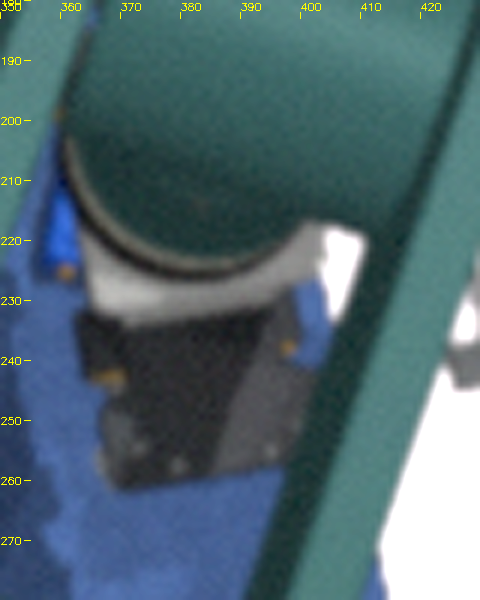

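Emit:
step_arm([
  {"xyz": [0, 0, 0], "twist": [0, 0, 0]},
  {"xyz": [0, 0, 0], "twist": [0, 0, 0]},
  {"xyz": [0, 0, 0], "twist": [0, 0, 0]},
  {"xyz": [0, 0, 0], "twist": [0, 0, 0]},
  {"xyz": [0, 0, 0], "twist": [0, 0, 0]},
  {"xyz": [0, 0, 0], "twist": [0, 0, 0]},
  {"xyz": [0, 0, 0], "twist": [0, 0, 0]},
  {"xyz": [0, 0, 0], "twist": [0, 0, 0]},
  {"xyz": [0, 0, 0], "twist": [0, 0, 0]},
  {"xyz": [0, 0, 0], "twist": [0, 0, 0]},
], fingers=255)

```text
time: 4.53
tool_pos: [0.5007, -0.1176, 0.2023]
ee_rot: [-1.571, -0.0, 0.169]
wrist_force: [-0.3, -0.3, -0.4]
width: 0.0008
```

```bash
cat > tip.py <<'E'
from h import *
from scipy.spatial.transform import Rotation as Ro
def tip():
    o=robot.get_obs();print(o['tool_pos'].round(4),o['width'],o['joint_positions'].round(3))
    R=Ro.from_euler('xyz',o['ee_rot']).as_matrix();t=o['tool_pos']
    n='scene'
    p,d=robot.snapshot(n);P=cloud(n,d)
    L=((P-t)@R); m=(abs(L[...,0])<.12)&(abs(L[...,2])<.02)&(L[...,1]>-.1)&(L[...,1]<.03)&(d>0)
    q=L[m]
    for lo,hi in((-.12,0),(-.02,.02),(.0,.12)):
        k=q[(q[:,0]>lo)&(q[:,0]<hi)]
        if len(k): print(lo,hi,len(k),'ymax',np.sort(k[:,1])[-4:].round(4),'x',k[:,0].min().round(3),k[:,0].max().round(3),'z',k[:,2].min().round(3),k[:,2].max().round(3))
tip()
E
python3 tip.py
```

```text
[ 0.5007 -0.1176  0.2023] 0.0008036743744788704 [-0.341  0.005  1.427  0.     1.709 -0.51 ]
-0.12 0 72 ymax [-0.0226 -0.0222 -0.0189 -0.0181] x -0.012 -0.001 z -0.011 -0.008
-0.02 0.02 240 ymax [-0.0226 -0.0222 -0.0189 -0.0181] x -0.012 0.013 z -0.012 0.006
0.0 0.12 168 ymax [-0.0269 -0.0269 -0.0268 -0.0248] x 0.0 0.013 z -0.012 0.006
```

Emit:
step_arm([
  {"xyz": [0, 0, 0], "twist": [0, 0, 0]},
  {"xyz": [0, 0, 0], "twist": [0, 0, 0]},
  {"xyz": [0, 0, 0], "twist": [0, 0, 0]},
  {"xyz": [0, 0, 0], "twist": [0, 0, 0]},
  {"xyz": [0, 0, 0], "twist": [0, 0, 0]},
  {"xyz": [0, 0, 0], "twist": [0, 0, 0]},
  {"xyz": [0, 0, 0], "twist": [0, 0, 0]},
  {"xyz": [0, 0, 0], "twist": [0, 0, 0]},
  {"xyz": [0, 0, 0], "twist": [0, 0, 0]},
  {"xyz": [0, 0, 0], "twist": [0, 0, 0]},
], fingers=0)

```text
time: 5.42
tool_pos: [0.5007, -0.1177, 0.2022]
ee_rot: [-1.571, -0.0, 0.169]
wrist_force: [0.1, -0.1, 0.5]
width: 0.0637
```

```bash
python3 tip.py
```

```text
[ 0.5007 -0.1177  0.2022] 0.06370370937908384 [-0.341  0.005  1.427  0.     1.709 -0.51 ]
-0.12 0 215 ymax [-0.0189 -0.0188 -0.0182 -0.0178] x -0.044 -0.031 z -0.011 0.008
0.0 0.12 135 ymax [-0.0262 -0.0251 -0.023  -0.0193] x 0.032 0.045 z -0.012 0.009
```

Emit:
step_arm([
  {"xyz": [0.0635, -0.169, 0], "twist": [0, 0, 0]},
  {"xyz": [0.0635, -0.169, 0], "twist": [0, 0, 0]},
  {"xyz": [0.0635, -0.169, 0], "twist": [0, 0, 0]},
  {"xyz": [0.0635, -0.169, 0], "twist": [0, 0, 0]},
  {"xyz": [0.0635, -0.169, 0], "twist": [0, 0, 0]},
  {"xyz": [0.0635, -0.169, -0.04], "twist": [0, 0, 0]},
  {"xyz": [0.0635, -0.169, -0.08], "twist": [0, 0, 0]},
  {"xyz": [0.0635, -0.169, -0.11], "twist": [0, 0, 0]},
  {"xyz": [0.0635, -0.169, -0.13], "twist": [0, 0, 0]},
  {"xyz": [0.0635, -0.169, -0.15], "twist": [0, 0, 0]},
  {"xyz": [0.0635, -0.169, -0.164], "twist": [0, 0, 0]},
  {"xyz": [0.0635, -0.169, -0.164], "twist": [0, 0, 0]},
], fingers=120)

```text
time: 6.47
tool_pos: [0.5616, -0.2851, 0.0335]
ee_rot: [-1.565, 0.006, 0.169]
wrist_force: [-0.5, 0.6, -0.2]
width: 0.0498
```

Emit:
step_arm([
  {"xyz": [0, 0, 0], "twist": [0, 0, 0]},
  {"xyz": [0, 0, 0], "twist": [0, 0, 0]},
  {"xyz": [0, 0, 0], "twist": [0, 0, 0]},
  {"xyz": [0, 0, 0], "twist": [0, 0, 0]},
  {"xyz": [0, 0, 0], "twist": [0, 0, 0]},
  {"xyz": [0, 0, 0], "twist": [0, 0, 0]},
  {"xyz": [0, 0, 0], "twist": [0, 0, 0]},
  {"xyz": [0, 0, 0], "twist": [0, 0, 0]},
  {"xyz": [0, 0, 0], "twist": [0, 0, 0]},
], fingers=255)

```text
time: 7.22
tool_pos: [0.5645, -0.287, 0.0392]
ee_rot: [-1.572, -0.001, 0.169]
wrist_force: [-0.7, 0.6, 4.1]
width: 0.0137
```

Emit:
step_arm([
  {"xyz": [0.005, 0.0008, 0], "twist": [0, 0, 0]},
  {"xyz": [0.01, 0.0017, 0], "twist": [0, 0, 0]},
  {"xyz": [0.016, 0.0027, 0], "twist": [0, 0, 0]},
  {"xyz": [0.021, 0.0036, 0], "twist": [0, 0, 0]},
  {"xyz": [0.026, 0.0044, 0], "twist": [0, 0, 0]},
  {"xyz": [0.0315, 0.0054, 0], "twist": [0, 0, 0]},
  {"xyz": [0.0315, 0.0054, 0], "twist": [0, 0, 0]},
  {"xyz": [0.0315, 0.0054, 0], "twist": [0, 0, 0]},
])

```text
time: 7.88
tool_pos: [0.5976, -0.2813, 0.0392]
ee_rot: [-1.572, -0.003, 0.169]
wrist_force: [0.1, 0.2, 4.0]
width: 0.0141
```

Emit:
step_arm([
  {"xyz": [0, 0, 0], "twist": [0, 0, 0]},
  {"xyz": [0, 0, 0], "twist": [0, 0, 0]},
  {"xyz": [0, 0, 0], "twist": [0, 0, 0]},
  {"xyz": [0, 0, 0.04], "twist": [0, 0, 0]},
  {"xyz": [0, 0, 0.08], "twist": [0, 0, 0]},
  {"xyz": [0, 0, 0.12], "twist": [0, 0, 0]},
], fingers=50)

```text
time: 8.38
tool_pos: [0.5947, -0.2806, 0.1574]
ee_rot: [-1.568, 0.003, 0.169]
wrist_force: [1.1, -0.7, 0.9]
width: 0.0506
```

```bash
cat > look.py <<'E'
import sys
from h import *
k=sys.argv[1]
p,d=robot.snapshot("top"); cv2.imwrite(f"pics/top{k}.png",p[...,::-1]); np.save(f'top{k}.npy',d)
a=[int(x) for x in sys.argv[2:]]
if a: crop(p,*a,f'pics/ct{k}.png')
P=cloud('top',d)
def bars(zl,zh,box,name):
    m=((P[...,2]>zl)&(P[...,2]<zh)&(P[...,0]>box[0])&(P[...,0]<box[1])&(P[...,1]>box[2])&(P[...,1]<box[3])&(d>0)).astype(np.uint8)
    n,l,st,_=cv2.connectedComponentsWithStats(m)
    for i in range(1,n):
        if st[i,4]>100:
            q=P[l==i];r=cv2.minAreaRect((q[:,:2]*1000).astype(np.float32));print(name,st[i,4],np.round(r[0],1),np.round(r[1],1),round(r[2],1),'z',np.median(q[:,2]).round(4),p[l==i].mean(0).round())
bars(.033,.05,(.3,.75,-.19,.18),'bench'); bars(.041,.055,(.38,.56,-.40,-.2),'gauge')
E
python3 look.py 5 150 120 350 200 2
```

```text
bench 823 [647.5  10.9] [ 41.2 129.6] 11.1 z 0.0395 [108. 109. 113.]
bench 458 [ 555.5 -127.3] [39.9 70.3] 78.9 z 0.0395 [ 42.  82. 161.]
bench 460 [541.7 -20.5] [69.9 40.6] 85.6 z 0.0392 [106. 107. 111.]
bench 891 [439.9  75.1] [129.3  40.2] 43.9 z 0.0393 [ 54. 141.  76.]
```

View pics/ct5.png

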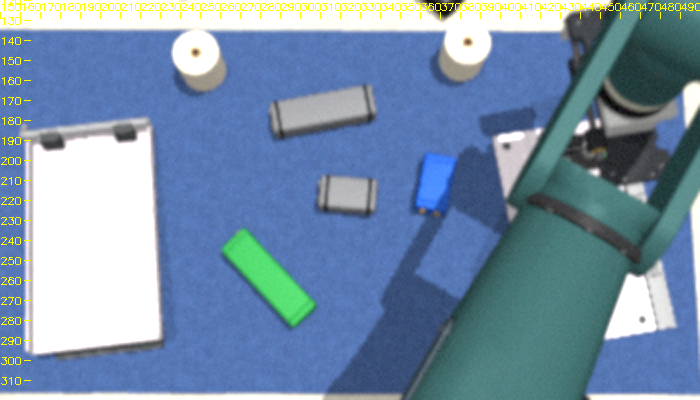

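Emit:
step_arm([
  {"xyz": [0.05, 0.2915, 0], "twist": [0, 0, 1.4]},
  {"xyz": [0.05, 0.2915, 0], "twist": [0, 0, 1.4]},
  {"xyz": [0.05, 0.2915, 0], "twist": [0, 0, 1.4]},
  {"xyz": [0.05, 0.2915, 0], "twist": [0, 0, 1.4]},
  {"xyz": [0.05, 0.2915, 0], "twist": [0, 0, 1.4]},
  {"xyz": [0.05, 0.2915, 0], "twist": [0, 0, 1.4]},
  {"xyz": [0.05, 0.2915, 0], "twist": [0, 0, 1.4]},
  {"xyz": [0.05, 0.2915, 0], "twist": [0, 0, 1.4]},
  {"xyz": [0.05, 0.2915, -0.04], "twist": [0, 0, 1.4]},
  {"xyz": [0.05, 0.2915, -0.08], "twist": [0, 0, 1.4]},
  {"xyz": [0.05, 0.2915, -0.08], "twist": [0, 0, 1.4]},
  {"xyz": [0.05, 0.2915, -0.08], "twist": [0, 0, 1.4]},
])

```text
time: 9.43
tool_pos: [0.6427, 0.0102, 0.0741]
ee_rot: [-1.568, 0.009, 0.193]
wrist_force: [-0.1, -0.7, 0.8]
width: 0.076
```

Emit:
step_arm([
  {"xyz": [0, 0, 0], "twist": [0, 0, 0]},
  {"xyz": [0, 0, 0], "twist": [0, 0, 0]},
  {"xyz": [0, 0, -0.03], "twist": [0, 0, 0]},
  {"xyz": [0, 0, -0.05], "twist": [0, 0, 0]},
  {"xyz": [0, 0, -0.06], "twist": [0, 0, 0]},
  {"xyz": [0, 0, -0.068], "twist": [0, 0, 0]},
  {"xyz": [0, 0, -0.074], "twist": [0, 0, 0]},
  {"xyz": [0, 0, -0.077], "twist": [0, 0, 0]},
  {"xyz": [0, 0, -0.077], "twist": [0, 0, 0]},
  {"xyz": [0, 0, -0.077], "twist": [0, 0, 0]},
])

```text
time: 10.27
tool_pos: [0.6465, 0.0101, 0.0023]
ee_rot: [-1.571, -0.002, 0.193]
wrist_force: [-0.8, 0.4, -0.3]
width: 0.0756
```

Emit:
step_arm([
  {"xyz": [0, 0, -0.001], "twist": [0, 0, 0]},
  {"xyz": [0, 0, -0.001], "twist": [0, 0, 0]},
  {"xyz": [0, 0, -0.001], "twist": [0, 0, 0]},
  {"xyz": [0, 0, -0.001], "twist": [0, 0, 0]},
  {"xyz": [0, 0, -0.001], "twist": [0, 0, 0]},
  {"xyz": [0, 0, -0.001], "twist": [0, 0, 0]},
  {"xyz": [0, 0, -0.001], "twist": [0, 0, 0]},
  {"xyz": [0, 0, -0.001], "twist": [0, 0, 0]},
  {"xyz": [0, 0, -0.001], "twist": [0, 0, 0]},
], fingers=255)

```text
time: 11.02
tool_pos: [0.6461, 0.0103, 0.0004]
ee_rot: [-1.571, -0.001, 0.193]
wrist_force: [1.0, 0.2, 1.2]
width: 0.0397
```

Emit:
step_arm([
  {"xyz": [0, 0, 0.02], "twist": [0, 0, 0]},
  {"xyz": [0, 0, 0.05], "twist": [0, 0, 0]},
  {"xyz": [0, 0, 0.08], "twist": [0, 0, 0]},
  {"xyz": [0, 0, 0.1], "twist": [0, 0, 0]},
  {"xyz": [0, 0, 0.12], "twist": [0, 0, 0]},
  {"xyz": [0, 0, 0.12], "twist": [0, 0, 0]},
  {"xyz": [0, 0, 0.12], "twist": [0, 0, 0]},
])

```text
time: 11.6
tool_pos: [0.6459, 0.0101, 0.1204]
ee_rot: [-1.571, -0.001, 0.193]
wrist_force: [-0.2, -0.2, -3.7]
width: 0.0395
```

Emit:
step_arm([
  {"xyz": [-0.0205, -0.0343, 0], "twist": [0, 0, 0]},
  {"xyz": [-0.041, -0.0686, 0], "twist": [0, 0, -0.4]},
  {"xyz": [-0.0615, -0.103, 0], "twist": [0, 0, -0.8]},
  {"xyz": [-0.082, -0.137, 0], "twist": [0, 0, -1.4]},
  {"xyz": [-0.1025, -0.172, 0], "twist": [0, 0, -1.4]},
  {"xyz": [-0.123, -0.206, 0], "twist": [0, 0, -1.4]},
  {"xyz": [-0.1435, -0.24, 0], "twist": [0, 0, -1.4]},
  {"xyz": [-0.164, -0.275, 0], "twist": [0, 0, -1.4]},
  {"xyz": [-0.18, -0.301, 0], "twist": [0, 0, -1.4]},
  {"xyz": [-0.19, -0.3185, 0], "twist": [0, 0, -1.4]},
  {"xyz": [-0.19, -0.3185, 0], "twist": [0, 0, -1.4]},
  {"xyz": [-0.19, -0.3185, 0], "twist": [0, 0, -1.4]},
])

```text
time: 12.6
tool_pos: [0.4538, -0.308, 0.1172]
ee_rot: [-1.566, 0.003, 0.166]
wrist_force: [0.2, 0.3, -4.3]
width: 0.0397
```

Emit:
step_arm([
  {"xyz": [0, 0, -0.03], "twist": [0, 0, 0]},
  {"xyz": [0, 0, -0.06], "twist": [0, 0, 0]},
  {"xyz": [0, 0, -0.085], "twist": [0, 0, 0]},
  {"xyz": [0, 0, -0.098], "twist": [0, 0, 0]},
  {"xyz": [0, 0, -0.105], "twist": [0, 0, 0]},
  {"xyz": [0, 0, -0.108], "twist": [0, 0, 0]},
  {"xyz": [0, 0, -0.108], "twist": [0, 0, 0]},
  {"xyz": [0, 0, -0.108], "twist": [0, 0, 0]},
])

```text
time: 13.27
tool_pos: [0.4566, -0.3083, 0.0131]
ee_rot: [-1.572, -0.001, 0.169]
wrist_force: [-0.4, 0.5, -3.1]
width: 0.0396
```

Emit:
step_arm([
  {"xyz": [0, 0, -0.003], "twist": [0, 0, 0]},
  {"xyz": [0, 0, -0.005], "twist": [0, 0, 0]},
  {"xyz": [0, 0, -0.0065], "twist": [0, 0, 0]},
  {"xyz": [0, 0, -0.0065], "twist": [0, 0, 0]},
  {"xyz": [0, 0, -0.0065], "twist": [0, 0, 0]},
])

```text
time: 13.68
tool_pos: [0.4562, -0.3087, 0.0064]
ee_rot: [-1.572, -0.001, 0.168]
wrist_force: [1.1, -0.0, -1.3]
width: 0.0395
```

Contact is starting: z force went from −3.7 to −1.3. Now release and rise.

Emit:
step_arm([
  {"xyz": [0, 0, 0], "twist": [0, 0, 0]},
  {"xyz": [0, 0, 0], "twist": [0, 0, 0]},
  {"xyz": [0, 0, 0], "twist": [0, 0, 0]},
  {"xyz": [0, 0, 0], "twist": [0, 0, 0]},
  {"xyz": [0, 0, 0.03], "twist": [0, 0, 0]},
  {"xyz": [0, 0, 0.07], "twist": [0, 0, 0]},
  {"xyz": [0, 0, 0.11], "twist": [0, 0, 0]},
  {"xyz": [0.138, 0.024, 0.11], "twist": [0, 0, 0]},
  {"xyz": [0.138, 0.024, 0.11], "twist": [0, 0, 0]},
  {"xyz": [0.138, 0.024, 0.11], "twist": [0, 0, 0]},
  {"xyz": [0.138, 0.024, 0.11], "twist": [0, 0, 0]},
  {"xyz": [0.138, 0.024, 0.11], "twist": [0, 0, 0]},
], fingers=92)

```text
time: 14.68
tool_pos: [0.5966, -0.2828, 0.1147]
ee_rot: [-1.57, -0.001, 0.172]
wrist_force: [-1.4, 0.1, 0.2]
width: 0.0598
```

Run:
```python
from h import *
p,d=robot.snapshot('scene');crop(p,140,190,160,140,5,'pics/c6.png')
P=cloud('scene',d); s=P.reshape(-1,3)
m=(s[:,2]>.042)&(s[:,2]<.052)&(s[:,0]>.4)&(s[:,0]<.53)&(s[:,1]<-.22)&(s[:,1]>-.4);q=s[m];print(len(q),cv2.minAreaRect((q[:,:2]*1000).astype(np.float32)),np.median(q[:,2]))
```

```text
407 ((461.49102783203125, -342.3492126464844), (41.092384338378906, 61.19771957397461), 10.975525856018066) 0.04635490722155852
```

View pics/c6.png

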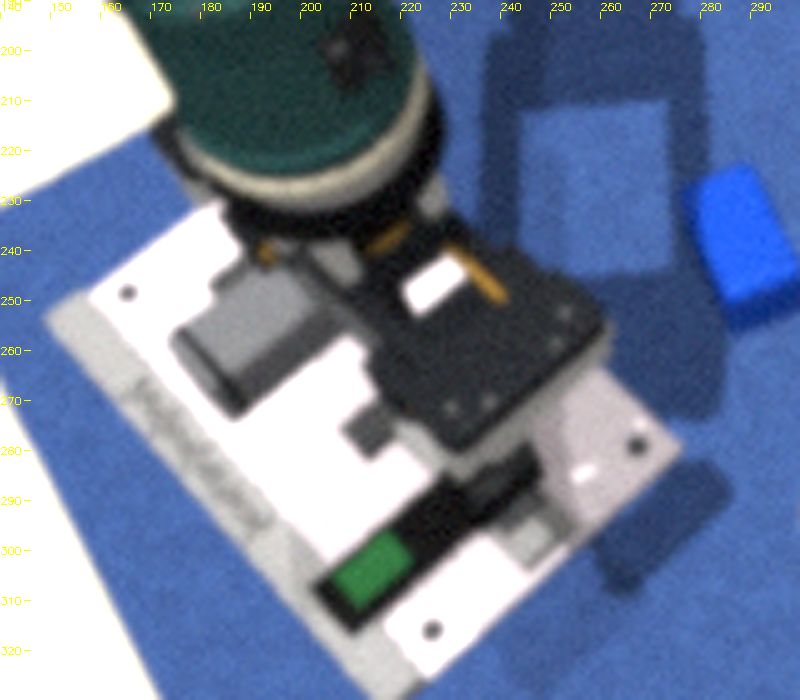

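The long pack lies flat against the anvil, along the jaws (around pixel (210,250)), with the jaw open. Next I take the tab.

Emit:
step_arm([
  {"xyz": [0, 0, 0], "twist": [0, 0, 0]},
  {"xyz": [0, 0, -0.03], "twist": [0, 0, 0]},
  {"xyz": [0, 0, -0.06], "twist": [0, 0, 0]},
  {"xyz": [0, 0, -0.078], "twist": [0, 0, 0]},
  {"xyz": [0, 0, -0.078], "twist": [0, 0, 0]},
  {"xyz": [0, 0, -0.078], "twist": [0, 0, 0]},
])

```text
time: 15.23
tool_pos: [0.5916, -0.2845, 0.037]
ee_rot: [-1.569, 0.002, 0.167]
wrist_force: [0.1, -0.6, 0.9]
width: 0.0603
```

Emit:
step_arm([
  {"xyz": [0, 0, 0], "twist": [0, 0, 0]},
  {"xyz": [0, 0, 0], "twist": [0, 0, 0]},
  {"xyz": [0, 0, 0], "twist": [0, 0, 0]},
  {"xyz": [0, 0, 0], "twist": [0, 0, 0]},
  {"xyz": [0, 0, 0], "twist": [0, 0, 0]},
  {"xyz": [0, 0, 0], "twist": [0, 0, 0]},
  {"xyz": [0, 0, 0], "twist": [0, 0, 0]},
  {"xyz": [0, 0, 0], "twist": [0, 0, 0]},
  {"xyz": [0, 0, 0], "twist": [0, 0, 0]},
  {"xyz": [0, 0, 0], "twist": [0, 0, 0]},
], fingers=255)

```text
time: 16.07
tool_pos: [0.5941, -0.2843, 0.0381]
ee_rot: [-1.571, -0.001, 0.169]
wrist_force: [0.2, 0.5, 2.2]
width: 0.0138
```

Emit:
step_arm([
  {"xyz": [-0.003, -0.0005, 0], "twist": [0, 0, 0]},
  {"xyz": [-0.0065, -0.0011, 0], "twist": [0, 0, 0]},
  {"xyz": [-0.01, -0.0017, 0], "twist": [0, 0, 0]},
  {"xyz": [-0.0135, -0.0023, 0], "twist": [0, 0, 0]},
  {"xyz": [-0.017, -0.0029, 0], "twist": [0, 0, 0]},
  {"xyz": [-0.0205, -0.0035, 0], "twist": [0, 0, 0]},
  {"xyz": [-0.024, -0.0041, 0], "twist": [0, 0, 0]},
  {"xyz": [-0.0275, -0.0047, 0], "twist": [0, 0, 0]},
  {"xyz": [-0.031, -0.0053, 0], "twist": [0, 0, 0]},
  {"xyz": [-0.034, -0.0058, 0], "twist": [0, 0, 0]},
  {"xyz": [-0.037, -0.0063, 0], "twist": [0, 0, 0]},
  {"xyz": [-0.0394, -0.0067, 0], "twist": [0, 0, 0]},
])

```text
time: 17.07
tool_pos: [0.5546, -0.2912, 0.0381]
ee_rot: [-1.571, -0.002, 0.168]
wrist_force: [3.3, -0.8, 2.6]
width: 0.0139
```

Emit:
step_arm([
  {"xyz": [0, 0, 0], "twist": [0, 0, 0]},
  {"xyz": [0, 0, 0], "twist": [0, 0, 0]},
])

```text
time: 17.23
tool_pos: [0.5547, -0.2911, 0.038]
ee_rot: [-1.571, -0.001, 0.169]
wrist_force: [2.2, -1.0, 3.5]
width: 0.0135
```

Emit:
step_arm([
  {"xyz": [-0.0015, -0.0003, 0], "twist": [0, 0, 0]},
  {"xyz": [-0.003, -0.0005, 0], "twist": [0, 0, 0]},
  {"xyz": [-0.0045, -0.0008, 0], "twist": [0, 0, 0]},
  {"xyz": [-0.006, -0.001, 0], "twist": [0, 0, 0]},
  {"xyz": [-0.006, -0.001, 0], "twist": [0, 0, 0]},
  {"xyz": [-0.006, -0.001, 0], "twist": [0, 0, 0]},
])

```text
time: 17.73
tool_pos: [0.5484, -0.2922, 0.038]
ee_rot: [-1.571, -0.001, 0.169]
wrist_force: [3.4, -1.5, 5.0]
width: 0.0139
```

Emit:
step_arm([
  {"xyz": [-0.001, -0.0002, 0], "twist": [0, 0, 0]},
  {"xyz": [-0.002, -0.0004, 0], "twist": [0, 0, 0]},
  {"xyz": [-0.003, -0.0005, 0], "twist": [0, 0, 0]},
  {"xyz": [-0.003, -0.0005, 0], "twist": [0, 0, 0]},
  {"xyz": [-0.003, -0.0005, 0], "twist": [0, 0, 0]},
])

```text
time: 18.15
tool_pos: [0.5457, -0.2927, 0.038]
ee_rot: [-1.571, -0.001, 0.169]
wrist_force: [3.9, -1.5, 4.9]
width: 0.0135
```

Emit:
step_arm([
  {"xyz": [-0.001, -0.0002, 0], "twist": [0, 0, 0]},
  {"xyz": [-0.002, -0.0004, 0], "twist": [0, 0, 0]},
  {"xyz": [-0.002, -0.0004, 0], "twist": [0, 0, 0]},
  {"xyz": [-0.002, -0.0004, 0], "twist": [0, 0, 0]},
])

```text
time: 18.48
tool_pos: [0.544, -0.293, 0.038]
ee_rot: [-1.571, -0.002, 0.169]
wrist_force: [6.1, -2.3, 4.9]
width: 0.014
```

Emit:
step_arm([
  {"xyz": [-0.001, -0.0002, 0], "twist": [0, 0, 0]},
  {"xyz": [-0.001, -0.0002, 0], "twist": [0, 0, 0]},
])

```text
time: 18.65
tool_pos: [0.5431, -0.2931, 0.038]
ee_rot: [-1.571, -0.002, 0.169]
wrist_force: [5.9, -1.0, 4.5]
width: 0.014
```

Run:
```python
from h import *
F=[]
for i in range(3):
    p,d=robot.snapshot('scene');o=robot.get_obs();F.append(o['wrist_force']);
F=np.array(F);print(F.round(2),F.mean(0).round(2),o['tool_pos'])
crop(p,170,220,100,100,7,'pics/c7.png')
p,d=robot.snapshot('top');crop(p,385,165,115,140,4,'pics/c7t.png')
```

```text
[[ 5.63 -1.5   4.61]
 [ 6.23 -0.19  3.89]
 [ 5.76 -0.65  4.1 ]] [ 5.87 -0.78  4.2 ] [ 0.54319123 -0.29311719  0.03803264]
```

View pics/c7.png

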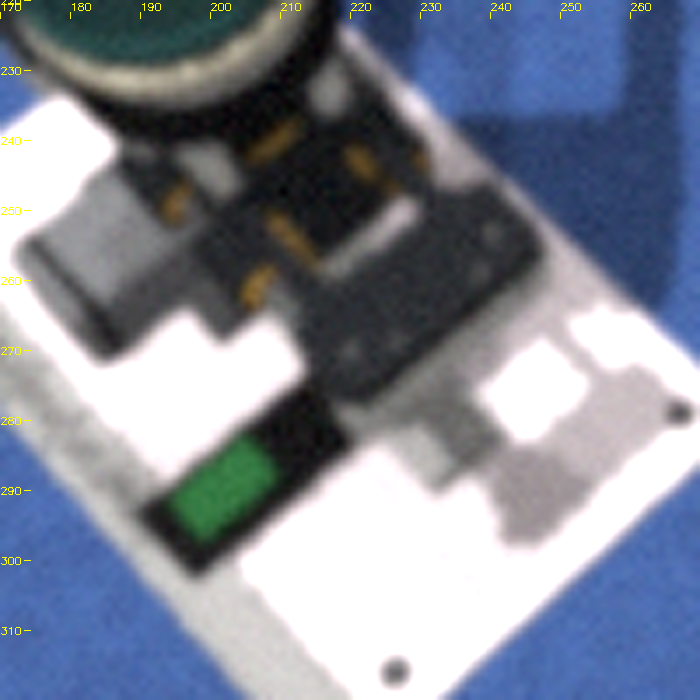

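Emit:
step_arm([
  {"xyz": [-0.001, -0.0002, 0], "twist": [0, 0, 0]},
  {"xyz": [-0.001, -0.0002, 0], "twist": [0, 0, 0]},
  {"xyz": [-0.001, -0.0002, 0], "twist": [0, 0, 0]},
  {"xyz": [-0.001, -0.0002, 0], "twist": [0, 0, 0]},
  {"xyz": [-0.001, -0.0002, 0], "twist": [0, 0, 0]},
  {"xyz": [-0.001, -0.0002, 0], "twist": [0, 0, 0]},
  {"xyz": [-0.001, -0.0002, 0], "twist": [0, 0, 0]},
  {"xyz": [-0.001, -0.0002, 0], "twist": [0, 0, 0]},
  {"xyz": [-0.001, -0.0002, 0], "twist": [0, 0, 0]},
  {"xyz": [-0.001, -0.0002, 0], "twist": [0, 0, 0]},
  {"xyz": [-0.001, -0.0002, 0], "twist": [0, 0, 0]},
  {"xyz": [-0.001, -0.0002, 0], "twist": [0, 0, 0]},
])

```text
time: 19.85
tool_pos: [0.5424, -0.2933, 0.038]
ee_rot: [-1.571, -0.002, 0.169]
wrist_force: [6.6, -0.6, 4.6]
width: 0.014
```

Run:
```python
from h import *
F=[]
for i in range(6):
    p,d=robot.snapshot('scene');o=robot.get_obs();F.append(o['wrist_force']);
F=np.array(F);print(F.mean(0).round(2),F.std(0),o['tool_pos'],o['time'])
```

```text
[ 6.21 -1.04  4.42] [0.36599807 0.44488366 0.33253547] [ 0.54241852 -0.29325386  0.03804958] 20.15
```

Emit:
step_arm([
  {"xyz": [0, 0, 0], "twist": [0, 0, 0]},
  {"xyz": [0, 0, 0], "twist": [0, 0, 0]},
  {"xyz": [0, 0, 0], "twist": [0, 0, 0]},
  {"xyz": [0, 0, 0], "twist": [0, 0, 0]},
  {"xyz": [0, 0, 0], "twist": [0, 0, 0]},
  {"xyz": [0, 0, 0], "twist": [0, 0, 0]},
])

```text
time: 20.65
tool_pos: [0.5424, -0.2933, 0.038]
ee_rot: [-1.571, -0.002, 0.169]
wrist_force: [6.0, -0.9, 4.7]
width: 0.0142
```

Emit:
step_arm([
  {"xyz": [0.003, 0.0005, 0], "twist": [0, 0, 0]},
  {"xyz": [0.007, 0.0012, 0], "twist": [0, 0, 0]},
  {"xyz": [0.012, 0.002, 0], "twist": [0, 0, 0]},
  {"xyz": [0.017, 0.0029, 0], "twist": [0, 0, 0]},
  {"xyz": [0.022, 0.0037, 0], "twist": [0, 0, 0]},
  {"xyz": [0.027, 0.0046, 0], "twist": [0, 0, 0]},
  {"xyz": [0.032, 0.0054, 0], "twist": [0, 0, 0]},
  {"xyz": [0.037, 0.0063, 0], "twist": [0, 0, 0]},
  {"xyz": [0.043, 0.0073, 0], "twist": [0, 0, 0]},
  {"xyz": [0.048, 0.0082, 0], "twist": [0, 0, 0]},
  {"xyz": [0.052, 0.0088, 0], "twist": [0, 0, 0]},
  {"xyz": [0.052, 0.0088, 0], "twist": [0, 0, 0]},
])

```text
time: 21.65
tool_pos: [0.5923, -0.2846, 0.038]
ee_rot: [-1.57, 0.003, 0.169]
wrist_force: [-0.2, -1.0, 7.0]
width: 0.0136
```

Emit:
step_arm([
  {"xyz": [0, 0, 0], "twist": [0, 0, 0]},
  {"xyz": [0, 0, 0], "twist": [0, 0, 0]},
  {"xyz": [0, 0, 0], "twist": [0, 0, 0]},
  {"xyz": [0, 0, 0.03], "twist": [0, 0, 0]},
  {"xyz": [0, 0, 0.07], "twist": [0, 0, 0]},
  {"xyz": [0, 0, 0.11], "twist": [0, 0, 0]},
], fingers=80)

```text
time: 22.15
tool_pos: [0.5907, -0.2833, 0.1451]
ee_rot: [-1.565, 0.007, 0.168]
wrist_force: [1.2, -0.7, 0.4]
width: 0.0504
```

Emit:
step_arm([
  {"xyz": [-0.146, -0.026, 0], "twist": [0, 0, 0]},
  {"xyz": [-0.146, -0.026, 0], "twist": [0, 0, 0]},
  {"xyz": [-0.146, -0.026, 0], "twist": [0, 0, 0]},
  {"xyz": [-0.146, -0.026, 0], "twist": [0, 0, 0]},
  {"xyz": [-0.146, -0.026, 0], "twist": [0, 0, 0]},
  {"xyz": [-0.146, -0.026, -0.03], "twist": [0, 0, 0]},
  {"xyz": [-0.146, -0.026, -0.06], "twist": [0, 0, 0]},
  {"xyz": [-0.146, -0.026, -0.06], "twist": [0, 0, 0]},
  {"xyz": [-0.146, -0.026, -0.06], "twist": [0, 0, 0]},
])

```text
time: 22.9
tool_pos: [0.4459, -0.3088, 0.085]
ee_rot: [-1.565, 0.004, 0.169]
wrist_force: [0.0, 0.3, 1.1]
width: 0.0645
```

Emit:
step_arm([
  {"xyz": [0, 0, -0.02], "twist": [0, 0, 0]},
  {"xyz": [0, 0, -0.045], "twist": [0, 0, 0]},
  {"xyz": [0, 0, -0.065], "twist": [0, 0, 0]},
  {"xyz": [0, 0, -0.074], "twist": [0, 0, 0]},
  {"xyz": [0, 0, -0.08], "twist": [0, 0, 0]},
  {"xyz": [0, 0, -0.08], "twist": [0, 0, 0]},
  {"xyz": [0, 0, -0.08], "twist": [0, 0, 0]},
])

```text
time: 23.48
tool_pos: [0.4483, -0.3111, 0.0091]
ee_rot: [-1.572, -0.001, 0.169]
wrist_force: [0.2, -0.4, -0.2]
width: 0.0647
```

Emit:
step_arm([
  {"xyz": [0.0005, 0, -0.002], "twist": [0, 0, 0]},
  {"xyz": [0.0005, 0, -0.002], "twist": [0, 0, 0]},
  {"xyz": [0.0005, 0, -0.002], "twist": [0, 0, 0]},
  {"xyz": [0.0005, 0, -0.002], "twist": [0, 0, 0]},
  {"xyz": [0.0005, 0, -0.002], "twist": [0, 0, 0]},
  {"xyz": [0.0005, 0, -0.002], "twist": [0, 0, 0]},
  {"xyz": [0.0005, 0, -0.002], "twist": [0, 0, 0]},
  {"xyz": [0.0005, 0, -0.002], "twist": [0, 0, 0]},
], fingers=255)

```text
time: 24.15
tool_pos: [0.4491, -0.3107, 0.0066]
ee_rot: [-1.572, -0.003, 0.169]
wrist_force: [5.0, 0.3, 1.5]
width: 0.0398
```

Emit:
step_arm([
  {"xyz": [0, 0, 0.02], "twist": [0, 0, 0]},
  {"xyz": [0, 0, 0.05], "twist": [0, 0, 0]},
  {"xyz": [0, 0, 0.08], "twist": [0, 0, 0]},
  {"xyz": [0, 0, 0.11], "twist": [0, 0, 0]},
  {"xyz": [0, 0, 0.14], "twist": [0, 0, 0]},
  {"xyz": [0, 0, 0.14], "twist": [0, 0, 0]},
  {"xyz": [0, 0, 0.14], "twist": [0, 0, 0]},
])

```text
time: 24.73
tool_pos: [0.4475, -0.311, 0.1461]
ee_rot: [-1.572, 0.0, 0.168]
wrist_force: [-0.5, -0.1, -4.2]
width: 0.0396
```

Run:
```python
from h import *
from scipy.spatial.transform import Rotation as Ro
ey=np.array([-.1219,.9925,0])
r=Ro.from_rotvec(ey*.18)*Ro.from_euler('z',-2.65,degrees=True);print(r.as_rotvec(degrees=True))
c=Ro.from_euler('xyz',robot.get_obs()['ee_rot']);print((r*c).as_euler('xyz'),(r*c).as_matrix().round(3))
```

```text
[-1.49367084 10.20499113 -2.64284123]
[-1.57231735  0.18019433  0.12205983] [[ 0.976 -0.178 -0.122]
 [ 0.12  -0.023  0.993]
 [-0.179 -0.984 -0.001]]
```

Emit:
step_arm([
  {"xyz": [0.005, 0.03, 0], "twist": [0, 0, 0]},
  {"xyz": [0.0115, 0.07, 0], "twist": [0, 0, 0]},
  {"xyz": [0.019, 0.11, 0], "twist": [0, 0, 0]},
  {"xyz": [0.0275, 0.15, 0], "twist": [0, 0, 0]},
  {"xyz": [0.036, 0.19, 0], "twist": [0, 0, 0]},
  {"xyz": [0.0435, 0.23, 0], "twist": [0, 0, 0]},
  {"xyz": [0.051, 0.27, 0], "twist": [0, 0, 0]},
  {"xyz": [0.0585, 0.31, 0], "twist": [0, 0, 0]},
  {"xyz": [0.066, 0.35, 0], "twist": [0, 0, 0]},
  {"xyz": [0.0745, 0.39, 0], "twist": [0, 0, 0]},
  {"xyz": [0.082, 0.43, 0], "twist": [0, 0, 0]},
  {"xyz": [0.0895, 0.47, 0], "twist": [0, 0, 0]},
])

```text
time: 25.73
tool_pos: [0.5348, 0.1607, 0.1411]
ee_rot: [-1.572, 0.008, 0.169]
wrist_force: [0.9, -0.9, -3.5]
width: 0.0398
```

Emit:
step_arm([
  {"xyz": [0.007, 0.035, 0], "twist": [-0.5, 3.4, -0.9]},
  {"xyz": [0.014, 0.07, 0], "twist": [-1, 6.8, -1.8]},
  {"xyz": [0.02, 0.105, 0], "twist": [-1.5, 10.2, -2.64]},
  {"xyz": [0.026, 0.135, -0.004], "twist": [-1.5, 10.2, -2.64]},
  {"xyz": [0.026, 0.135, -0.004], "twist": [-1.5, 10.2, -2.64]},
  {"xyz": [0.026, 0.135, -0.004], "twist": [-1.5, 10.2, -2.64]},
  {"xyz": [0.026, 0.135, -0.004], "twist": [-1.5, 10.2, -2.64]},
])

```text
time: 26.32
tool_pos: [0.5619, 0.2934, 0.1383]
ee_rot: [-1.574, 0.186, 0.122]
wrist_force: [-0.1, -0.5, -3.2]
width: 0.0395
```

Emit:
step_arm([
  {"xyz": [0, 0, 0], "twist": [0, 0, 0]},
  {"xyz": [0, 0, 0], "twist": [0, 0, 0]},
])

```text
time: 26.48
tool_pos: [0.563, 0.293, 0.1416]
ee_rot: [-1.572, 0.18, 0.121]
wrist_force: [0.6, -0.4, -3.7]
width: 0.0397
```

Emit:
step_arm([
  {"xyz": [-0.0053, -0.0006, -0.0295], "twist": [0, 0, 0]},
  {"xyz": [-0.0107, -0.0013, -0.059], "twist": [0, 0, 0]},
  {"xyz": [-0.0142, -0.0017, -0.0787], "twist": [0, 0, 0]},
  {"xyz": [-0.0156, -0.0019, -0.0866], "twist": [0, 0, 0]},
  {"xyz": [-0.0156, -0.0019, -0.0866], "twist": [0, 0, 0]},
  {"xyz": [-0.0156, -0.0019, -0.0866], "twist": [0, 0, 0]},
])

```text
time: 26.98
tool_pos: [0.5482, 0.2922, 0.0562]
ee_rot: [-1.571, 0.179, 0.122]
wrist_force: [0.7, -0.6, -2.3]
width: 0.0397
```

Run:
```python
from h import *
p,d=robot.snapshot('scene');crop(p,320,80,150,120,5,'pics/c8.png')
print(robot.get_obs()['tool_pos'],robot.get_obs()['wrist_force'])
```

```text
[0.54902071 0.29262476 0.05722352] [ 1.07069664  0.33286526 -3.21080211]
```

View pics/c8.png

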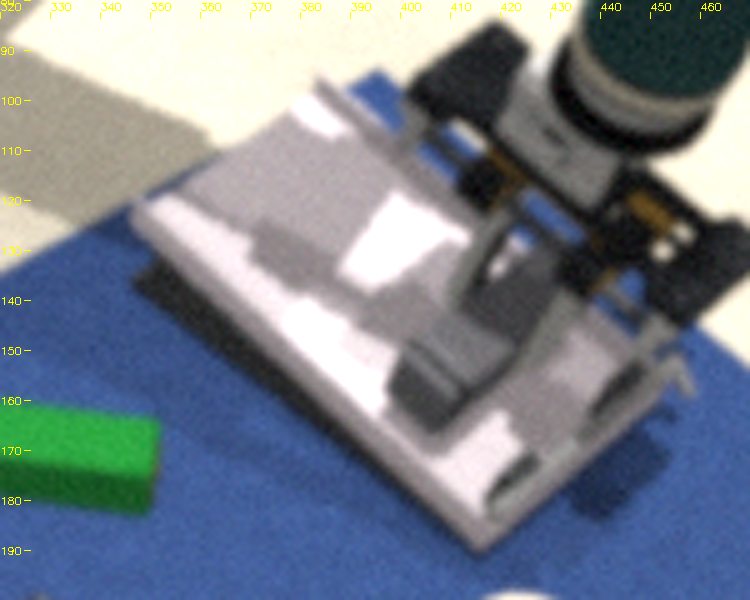

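The pack hangs parallel to the floor, inside the walls, uphill of the stop blocks at (423,173) and (443,157). Lowering it.

Emit:
step_arm([
  {"xyz": [-0.0014, -0.0002, -0.008], "twist": [0, 0, 0]},
  {"xyz": [-0.0028, -0.0003, -0.0155], "twist": [0, 0, 0]},
  {"xyz": [-0.0035, -0.0004, -0.0195], "twist": [0, 0, 0]},
  {"xyz": [-0.0035, -0.0004, -0.0195], "twist": [0, 0, 0]},
  {"xyz": [-0.0035, -0.0004, -0.0195], "twist": [0, 0, 0]},
])

```text
time: 27.45
tool_pos: [0.544, 0.2922, 0.0353]
ee_rot: [-1.571, 0.181, 0.122]
wrist_force: [0.4, 1.0, -2.4]
width: 0.0396
```

Emit:
step_arm([
  {"xyz": [-0.0002, 0, -0.001], "twist": [0, 0, 0]},
  {"xyz": [-0.0003, 0, -0.002], "twist": [0, 0, 0]},
  {"xyz": [-0.0003, 0, -0.002], "twist": [0, 0, 0]},
])

```text
time: 27.7
tool_pos: [0.5441, 0.2924, 0.0348]
ee_rot: [-1.571, 0.179, 0.123]
wrist_force: [-0.7, -0.3, 2.3]
width: 0.0395
```

Emit:
step_arm([
  {"xyz": [0, 0, 0], "twist": [0, 0, 0]},
  {"xyz": [0, 0, 0], "twist": [0, 0, 0]},
  {"xyz": [0, 0, 0], "twist": [0, 0, 0]},
  {"xyz": [0, 0, 0], "twist": [0, 0, 0]},
  {"xyz": [0.0042, 0.0005, 0.023], "twist": [0, 0, 0]},
  {"xyz": [0.0083, 0.001, 0.046], "twist": [0, 0, 0]},
  {"xyz": [0.0124, 0.0015, 0.0689], "twist": [0, 0, 0]},
  {"xyz": [0.0124, 0.0015, 0.0689], "twist": [0, 0, 0]},
  {"xyz": [-0.0345, -0.0043, 0.0775], "twist": [0, 0, 0]},
  {"xyz": [-0.0345, -0.0043, 0.0775], "twist": [0, 0, 0]},
  {"xyz": [-0.0345, -0.0043, 0.0775], "twist": [0, 0, 0]},
], fingers=92)

```text
time: 28.62
tool_pos: [0.5067, 0.2876, 0.1097]
ee_rot: [-1.572, 0.183, 0.123]
wrist_force: [-0.5, 0.1, -0.2]
width: 0.0601
```

Run:
```python
from h import *
p,d=robot.snapshot('scene');crop(p,320,80,150,120,5,'pics/c9.png')
print(robot.get_obs()['tool_pos'],robot.get_obs()['wrist_force'])
```

```text
[0.50857407 0.28791557 0.11062629] [-0.03464927  0.40874012  0.41086901]
```

View pics/c9.png

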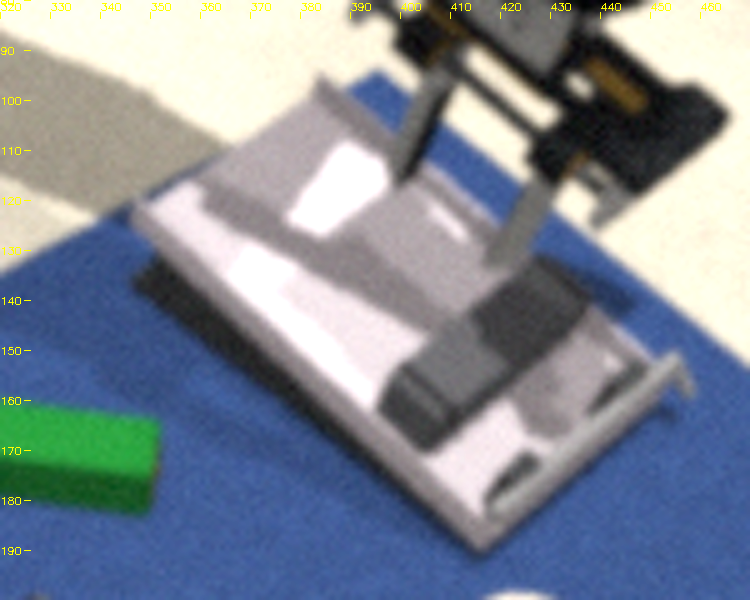

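Emit:
step_arm([
  {"xyz": [0, 0, 0], "twist": [0, 0, 0]},
  {"xyz": [0, 0, 0], "twist": [0, 0, 0]},
  {"xyz": [0, 0, 0], "twist": [0, 0, 0]},
  {"xyz": [0, 0, 0], "twist": [0, 0, 0]},
  {"xyz": [0, 0, 0], "twist": [0, 0, 0]},
  {"xyz": [0, 0, 0], "twist": [0, 0, 0]},
  {"xyz": [-0.0044, -0.0005, -0.024], "twist": [0, 0, 0]},
  {"xyz": [-0.0087, -0.0011, -0.048], "twist": [0, 0, 0]},
  {"xyz": [-0.0115, -0.0014, -0.0632], "twist": [0, 0, 0]},
  {"xyz": [-0.0131, -0.0016, -0.0723], "twist": [0, 0, 0]},
  {"xyz": [-0.0131, -0.0016, -0.0723], "twist": [0, 0, 0]},
  {"xyz": [-0.0131, -0.0016, -0.0723], "twist": [0, 0, 0]},
], fingers=255)

```text
time: 29.67
tool_pos: [0.4964, 0.2864, 0.0389]
ee_rot: [-1.571, 0.18, 0.122]
wrist_force: [0.0, 0.7, 1.3]
width: 0.0003
```

Emit:
step_arm([
  {"xyz": [0.0049, 0.0006, -0.0009], "twist": [0, 0, 0]},
  {"xyz": [0.0098, 0.0012, -0.0018], "twist": [0, 0, 0]},
  {"xyz": [0.0146, 0.0018, -0.0027], "twist": [0, 0, 0]},
  {"xyz": [0.0195, 0.0024, -0.0036], "twist": [0, 0, 0]},
  {"xyz": [0.0234, 0.0029, -0.0043], "twist": [0, 0, 0]},
  {"xyz": [0.0273, 0.0034, -0.005], "twist": [0, 0, 0]},
  {"xyz": [0.0312, 0.0038, -0.0057], "twist": [0, 0, 0]},
  {"xyz": [0.0352, 0.0043, -0.0064], "twist": [0, 0, 0]},
  {"xyz": [0.0391, 0.0048, -0.0072], "twist": [0, 0, 0]},
  {"xyz": [0.043, 0.0053, -0.0079], "twist": [0, 0, 0]},
  {"xyz": [0.0469, 0.0058, -0.0086], "twist": [0, 0, 0]},
  {"xyz": [0.0488, 0.006, -0.0089], "twist": [0, 0, 0]},
])

```text
time: 30.67
tool_pos: [0.5456, 0.2923, 0.0297]
ee_rot: [-1.571, 0.18, 0.122]
wrist_force: [-1.5, -0.2, 1.4]
width: 0.0008
```

Emit:
step_arm([
  {"xyz": [0.002, 0.0002, -0.0004], "twist": [0, 0, 0]},
  {"xyz": [0.002, 0.0002, -0.0004], "twist": [0, 0, 0]},
])

```text
time: 30.83
tool_pos: [0.5477, 0.2925, 0.0292]
ee_rot: [-1.571, 0.179, 0.122]
wrist_force: [-0.2, 1.2, -0.0]
width: 0.0004
```

Emit:
step_arm([
  {"xyz": [0.001, 0.0001, -0.0002], "twist": [0, 0, 0]},
  {"xyz": [0.002, 0.0002, -0.0004], "twist": [0, 0, 0]},
  {"xyz": [0.002, 0.0002, -0.0004], "twist": [0, 0, 0]},
])

```text
time: 31.08
tool_pos: [0.5479, 0.2927, 0.0292]
ee_rot: [-1.571, 0.183, 0.123]
wrist_force: [-5.3, -0.9, 2.3]
width: 0.0004
```

Emit:
step_arm([
  {"xyz": [0.001, 0.0001, -0.0002], "twist": [0, 0, 0]},
  {"xyz": [0.001, 0.0001, -0.0002], "twist": [0, 0, 0]},
])

```text
time: 31.25
tool_pos: [0.5478, 0.2926, 0.0292]
ee_rot: [-1.571, 0.185, 0.123]
wrist_force: [-7.7, -1.2, 4.7]
width: 0.0003
```

Emit:
step_arm([
  {"xyz": [0.001, 0.0001, -0.0002], "twist": [0, 0, 0]},
  {"xyz": [0.001, 0.0001, -0.0002], "twist": [0, 0, 0]},
])

```text
time: 31.42
tool_pos: [0.5478, 0.2926, 0.0292]
ee_rot: [-1.571, 0.187, 0.123]
wrist_force: [-9.9, -1.3, 5.8]
width: 0.0005
```

Emit:
step_arm([
  {"xyz": [-0.005, -0.0006, 0.0009], "twist": [0, 0, 0]},
  {"xyz": [-0.014, -0.0017, 0.0025], "twist": [0, 0, 0]},
  {"xyz": [-0.014, -0.0017, 0.035], "twist": [0, 0, 0]},
  {"xyz": [-0.014, -0.0017, 0.075], "twist": [0, 0, 0]},
  {"xyz": [-0.014, -0.0017, 0.115], "twist": [0, 0, 0]},
  {"xyz": [-0.01, -0.04, 0.12], "twist": [0.5, -3.5, 1]},
  {"xyz": [-0.01, -0.08, 0.12], "twist": [1, -7, 2]},
  {"xyz": [-0.01, -0.12, 0.12], "twist": [1.5, -10.2, 2.64]},
  {"xyz": [-0.01, -0.16, 0.12], "twist": [1.5, -10.2, 2.64]},
  {"xyz": [-0.01, -0.2, 0.12], "twist": [1.5, -10.2, 2.64]},
], fingers=70)

```text
time: 32.25
tool_pos: [0.5404, 0.0913, 0.1494]
ee_rot: [-1.572, -0.004, 0.17]
wrist_force: [0.7, -0.4, 0.2]
width: 0.0635
```

```bash
python3 look.py 10 150 120 300 200 2
python3 - <<'E'
from h import *
p,d=robot.snapshot('scene');crop(p,320,80,150,120,5,'pics/c10.png')
o=robot.get_obs();print(o['tool_pos'],o['ee_rot'],o['time'])
E
```

```text
bench 461 [ 555.9 -127.5] [40.5 70.6] 78.6 z 0.0394 [ 42.  80. 158.]
bench 460 [541.7 -20.4] [69.5 40.5] 85.2 z 0.0394 [ 96.  97. 101.]
bench 291 [462.1  96.7] [65.8 38.9] 45.8 z 0.0394 [28. 72. 43.]
bench 185 [410.3  32.8] [56.6 28.7] 1.0 z 0.0394 [ 49. 128.  69.]
[0.54135825 0.08739565 0.1492863 ] [-1.57417731 -0.00260216  0.16140653] 32.35
```

View pics/ct10.png

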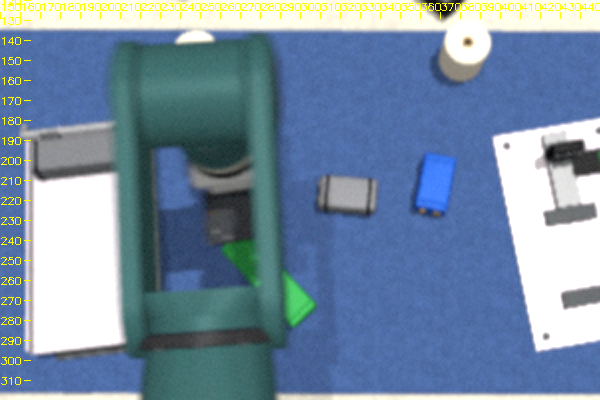

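View pics/c10.png

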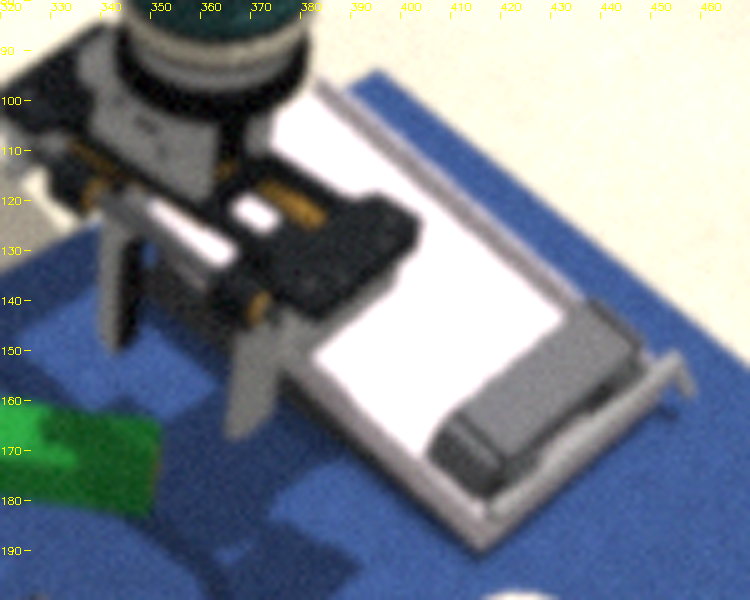

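The long pack sits square against both stop blocks (pixels (410–445, 140–180) in scene). Next, the short pack at (0.5417, −0.0204), with its length axis at 85°.

Emit:
step_arm([
  {"xyz": [0, -0.036, 0], "twist": [0, 0, -7]},
  {"xyz": [0, -0.075, 0], "twist": [0, 0, -14.5]},
  {"xyz": [0, -0.108, 0], "twist": [0, 0, -14.5]},
  {"xyz": [0, -0.108, 0], "twist": [0, 0, -14.5]},
  {"xyz": [0, -0.108, -0.04], "twist": [0, 0, -14.5]},
  {"xyz": [0, -0.108, -0.08], "twist": [0, 0, -14.5]},
  {"xyz": [0, -0.108, -0.08], "twist": [0, 0, -14.5]},
  {"xyz": [0, -0.108, -0.08], "twist": [0, 0, -14.5]},
  {"xyz": [0, -0.108, -0.08], "twist": [0, 0, -14.5]},
])

```text
time: 33.1
tool_pos: [0.5426, -0.0145, 0.0707]
ee_rot: [-1.571, -0.003, -0.083]
wrist_force: [0.9, -0.6, 1.0]
width: 0.0681
```

Emit:
step_arm([
  {"xyz": [-0.0015, -0.006, 0], "twist": [0, 0, 0]},
  {"xyz": [-0.0015, -0.006, -0.03], "twist": [0, 0, 0]},
  {"xyz": [-0.0015, -0.006, -0.05], "twist": [0, 0, 0]},
  {"xyz": [-0.0015, -0.006, -0.06], "twist": [0, 0, 0]},
  {"xyz": [-0.0015, -0.006, -0.067], "twist": [0, 0, 0]},
  {"xyz": [-0.0015, -0.006, -0.0695], "twist": [0, 0, 0]},
  {"xyz": [-0.0015, -0.006, -0.0695], "twist": [0, 0, 0]},
  {"xyz": [-0.0015, -0.006, -0.0695], "twist": [0, 0, 0]},
])

```text
time: 33.77
tool_pos: [0.5409, -0.0212, 0.0007]
ee_rot: [-1.571, -0.003, -0.084]
wrist_force: [0.5, 0.8, 0.1]
width: 0.0683
```

Run:
```python
from h import *
p,d=robot.snapshot('scene');crop(p,270,150,110,110,6,'pics/c11.png')
o=robot.get_obs();print(o['tool_pos'],o['ee_rot'],o['time'],o['wrist_force'])
```

```text
[ 0.54087112 -0.02124046  0.00076352] [-1.57097554 -0.0028908  -0.08438221] 33.8167 [0.50319199 0.08974164 0.0510144 ]
```

View pics/c11.png

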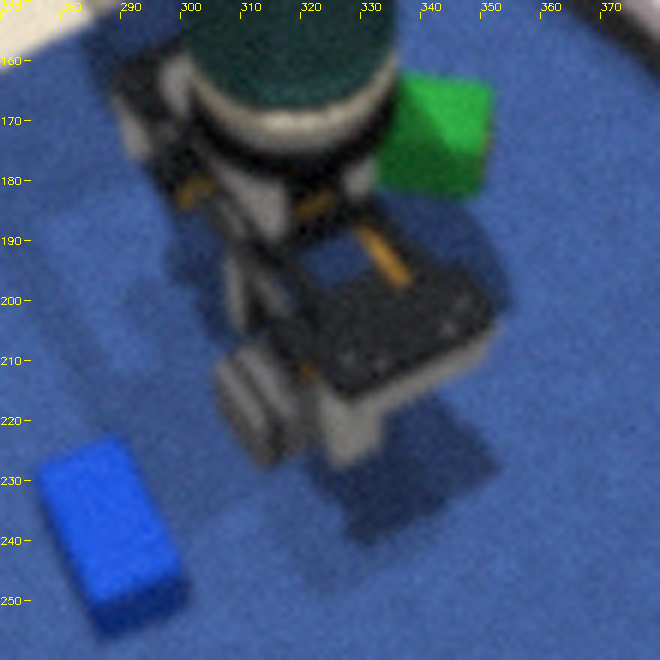

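The gripper straddles the short pack (end at (307,218)). Grip and lift.

Emit:
step_arm([
  {"xyz": [0, 0, 0], "twist": [0, 0, 0]},
  {"xyz": [0, 0, 0], "twist": [0, 0, 0]},
  {"xyz": [0, 0, 0], "twist": [0, 0, 0]},
  {"xyz": [0, 0, 0], "twist": [0, 0, 0]},
  {"xyz": [0, 0, 0], "twist": [0, 0, 0]},
  {"xyz": [0, 0, 0], "twist": [0, 0, 0]},
  {"xyz": [0, 0, 0], "twist": [0, 0, 0]},
  {"xyz": [0, 0, 0], "twist": [0, 0, 0]},
], fingers=255)

```text
time: 34.48
tool_pos: [0.5398, -0.0211, -0.0006]
ee_rot: [-1.571, -0.001, -0.084]
wrist_force: [-1.1, 0.1, 1.6]
width: 0.0395
```

Emit:
step_arm([
  {"xyz": [0, 0, 0.02], "twist": [0, 0, 0]},
  {"xyz": [0, 0, 0.05], "twist": [0, 0, 0]},
  {"xyz": [0, 0, 0.08], "twist": [0, 0, 0]},
  {"xyz": [0, 0, 0.1], "twist": [0, 0, 0]},
  {"xyz": [0, 0, 0.12], "twist": [0, 0, 0]},
  {"xyz": [0, 0, 0.12], "twist": [0, 0, 0]},
  {"xyz": [0, 0, 0.12], "twist": [0, 0, 0]},
])

```text
time: 35.07
tool_pos: [0.5401, -0.0211, 0.1196]
ee_rot: [-1.571, -0.002, -0.084]
wrist_force: [-0.1, -0.4, -2.5]
width: 0.04
```

Emit:
step_arm([
  {"xyz": [-0.01, -0.034, 0], "twist": [0, 0, 3]},
  {"xyz": [-0.02, -0.068, 0], "twist": [0, 0, 7]},
  {"xyz": [-0.03, -0.102, 0], "twist": [0, 0, 11]},
  {"xyz": [-0.04, -0.136, 0], "twist": [0, 0, 14.5]},
  {"xyz": [-0.05, -0.17, 0], "twist": [0, 0, 14.5]},
  {"xyz": [-0.06, -0.204, 0], "twist": [0, 0, 14.5]},
  {"xyz": [-0.07, -0.238, 0], "twist": [0, 0, 14.5]},
  {"xyz": [-0.08, -0.272, 0], "twist": [0, 0, 14.5]},
  {"xyz": [-0.084, -0.2875, 0], "twist": [0, 0, 14.5]},
  {"xyz": [-0.084, -0.2875, 0], "twist": [0, 0, 14.5]},
  {"xyz": [-0.084, -0.2875, 0], "twist": [0, 0, 14.5]},
  {"xyz": [-0.084, -0.2875, -0.03], "twist": [0, 0, 14.5]},
])

```text
time: 36.07
tool_pos: [0.4588, -0.3103, 0.0937]
ee_rot: [-1.578, -0.007, 0.169]
wrist_force: [0.8, -0.7, -0.3]
width: 0.0399
```

Emit:
step_arm([
  {"xyz": [0, 0, -0.03], "twist": [0, 0, 0]},
  {"xyz": [0, 0, -0.055], "twist": [0, 0, 0]},
  {"xyz": [0, 0, -0.068], "twist": [0, 0, 0]},
  {"xyz": [0, 0, -0.075], "twist": [0, 0, 0]},
  {"xyz": [0, 0, -0.078], "twist": [0, 0, 0]},
  {"xyz": [0, 0, -0.078], "twist": [0, 0, 0]},
  {"xyz": [0, 0, -0.078], "twist": [0, 0, 0]},
])

```text
time: 36.65
tool_pos: [0.4565, -0.3085, 0.0122]
ee_rot: [-1.572, -0.001, 0.169]
wrist_force: [0.1, 0.3, -1.3]
width: 0.0397
```

Emit:
step_arm([
  {"xyz": [0, 0, -0.003], "twist": [0, 0, 0]},
  {"xyz": [0, 0, -0.005], "twist": [0, 0, 0]},
  {"xyz": [0, 0, -0.0065], "twist": [0, 0, 0]},
  {"xyz": [0, 0, -0.0065], "twist": [0, 0, 0]},
  {"xyz": [0, 0, -0.0065], "twist": [0, 0, 0]},
])

```text
time: 37.07
tool_pos: [0.4561, -0.309, 0.0054]
ee_rot: [-1.572, -0.001, 0.168]
wrist_force: [0.5, -1.1, 0.5]
width: 0.0397
```

Emit:
step_arm([
  {"xyz": [0, 0, 0], "twist": [0, 0, 0]},
  {"xyz": [0, 0, 0], "twist": [0, 0, 0]},
  {"xyz": [0, 0, 0], "twist": [0, 0, 0]},
  {"xyz": [0, 0, 0], "twist": [0, 0, 0]},
  {"xyz": [0, 0, 0.03], "twist": [0, 0, 0]},
  {"xyz": [0, 0, 0.07], "twist": [0, 0, 0]},
  {"xyz": [0, 0, 0.11], "twist": [0, 0, 0]},
  {"xyz": [0.138, 0.025, 0.11], "twist": [0, 0, 0]},
  {"xyz": [0.138, 0.025, 0.11], "twist": [0, 0, 0]},
  {"xyz": [0.138, 0.025, 0.11], "twist": [0, 0, 0]},
  {"xyz": [0.138, 0.025, 0.11], "twist": [0, 0, 0]},
  {"xyz": [0.138, 0.025, 0.11], "twist": [0, 0, 0]},
], fingers=92)

```text
time: 38.07
tool_pos: [0.5965, -0.282, 0.1135]
ee_rot: [-1.57, -0.0, 0.172]
wrist_force: [0.1, -0.5, 0.3]
width: 0.06
```

Run:
```python
from h import *
p,d=robot.snapshot('scene');crop(p,140,190,160,140,5,'pics/c12.png')
o=robot.get_obs();print(o['tool_pos'],o['ee_rot'],o['time'])
```

```text
[ 0.59441637 -0.2828228   0.11361922] [-1.57000189e+00  1.33213656e-03  1.70725836e-01] 38.1167
```

View pics/c12.png

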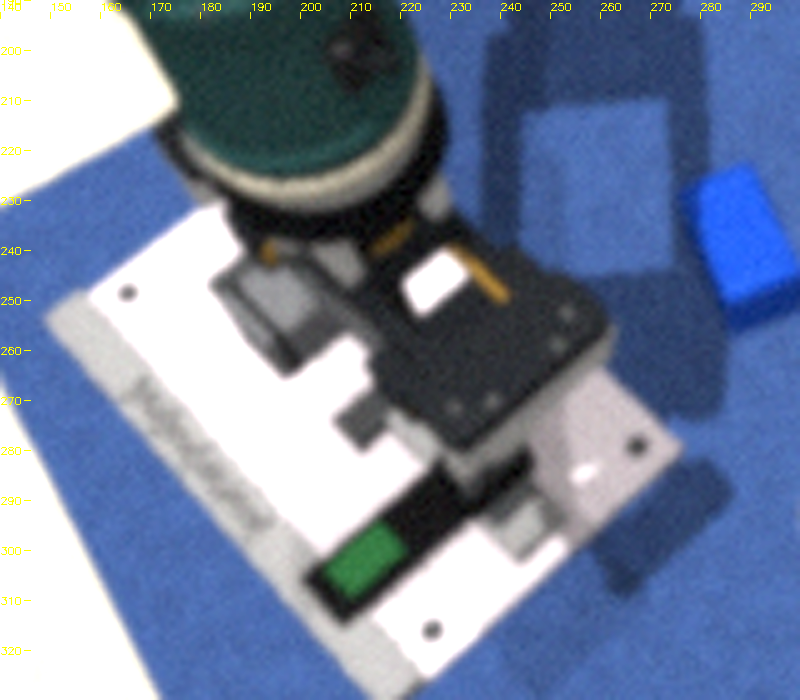

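The short pack lies flat between the jaws (its end at (197,265)). Next I take the tab.

Emit:
step_arm([
  {"xyz": [0, 0, 0], "twist": [0, 0, 0]},
  {"xyz": [0, 0, -0.03], "twist": [0, 0, 0]},
  {"xyz": [0, 0, -0.06], "twist": [0, 0, 0]},
  {"xyz": [0, 0, -0.076], "twist": [0, 0, 0]},
  {"xyz": [0, 0, -0.076], "twist": [0, 0, 0]},
  {"xyz": [0, 0, -0.076], "twist": [0, 0, 0]},
])

```text
time: 38.62
tool_pos: [0.5917, -0.2838, 0.0381]
ee_rot: [-1.569, 0.002, 0.167]
wrist_force: [-0.2, -0.2, 1.3]
width: 0.0599
```

Emit:
step_arm([
  {"xyz": [-0.001, 0, 0], "twist": [0, 0, 0]},
  {"xyz": [-0.001, 0, 0], "twist": [0, 0, 0]},
  {"xyz": [-0.001, 0, 0], "twist": [0, 0, 0]},
  {"xyz": [-0.001, 0, 0], "twist": [0, 0, 0]},
  {"xyz": [-0.001, 0, 0], "twist": [0, 0, 0]},
  {"xyz": [-0.001, 0, 0], "twist": [0, 0, 0]},
  {"xyz": [-0.001, 0, 0], "twist": [0, 0, 0]},
  {"xyz": [-0.001, 0, 0], "twist": [0, 0, 0]},
  {"xyz": [-0.001, 0, 0], "twist": [0, 0, 0]},
  {"xyz": [-0.001, 0, 0], "twist": [0, 0, 0]},
], fingers=255)

```text
time: 39.45
tool_pos: [0.5927, -0.2835, 0.0388]
ee_rot: [-1.571, -0.0, 0.169]
wrist_force: [-0.4, -0.1, 0.4]
width: 0.0136
```

Emit:
step_arm([
  {"xyz": [-0.003, -0.0005, 0], "twist": [0, 0, 0]},
  {"xyz": [-0.0065, -0.0011, 0], "twist": [0, 0, 0]},
  {"xyz": [-0.01, -0.0017, 0], "twist": [0, 0, 0]},
  {"xyz": [-0.0135, -0.0023, 0], "twist": [0, 0, 0]},
  {"xyz": [-0.017, -0.0029, 0], "twist": [0, 0, 0]},
  {"xyz": [-0.0205, -0.0035, 0], "twist": [0, 0, 0]},
  {"xyz": [-0.024, -0.0041, 0], "twist": [0, 0, 0]},
  {"xyz": [-0.0275, -0.0047, 0], "twist": [0, 0, 0]},
  {"xyz": [-0.031, -0.0053, 0], "twist": [0, 0, 0]},
  {"xyz": [-0.034, -0.0058, 0], "twist": [0, 0, 0]},
  {"xyz": [-0.037, -0.0063, 0], "twist": [0, 0, 0]},
  {"xyz": [-0.0394, -0.0067, 0], "twist": [0, 0, 0]},
])

```text
time: 40.45
tool_pos: [0.5532, -0.2904, 0.0388]
ee_rot: [-1.571, -0.001, 0.169]
wrist_force: [2.1, -0.7, -0.7]
width: 0.014
```

Emit:
step_arm([
  {"xyz": [-0.0015, -0.0003, 0], "twist": [0, 0, 0]},
  {"xyz": [-0.003, -0.0005, 0], "twist": [0, 0, 0]},
  {"xyz": [-0.0045, -0.0008, 0], "twist": [0, 0, 0]},
  {"xyz": [-0.006, -0.001, 0], "twist": [0, 0, 0]},
  {"xyz": [-0.006, -0.001, 0], "twist": [0, 0, 0]},
  {"xyz": [-0.006, -0.001, 0], "twist": [0, 0, 0]},
])

```text
time: 40.95
tool_pos: [0.5475, -0.2914, 0.0388]
ee_rot: [-1.571, -0.001, 0.169]
wrist_force: [2.7, -0.6, -0.7]
width: 0.0134
```

Emit:
step_arm([
  {"xyz": [-0.001, -0.0002, 0], "twist": [0, 0, 0]},
  {"xyz": [-0.002, -0.0004, 0], "twist": [0, 0, 0]},
  {"xyz": [-0.003, -0.0005, 0], "twist": [0, 0, 0]},
  {"xyz": [-0.003, -0.0005, 0], "twist": [0, 0, 0]},
  {"xyz": [-0.003, -0.0005, 0], "twist": [0, 0, 0]},
])

```text
time: 41.37
tool_pos: [0.5446, -0.2919, 0.0388]
ee_rot: [-1.571, -0.001, 0.169]
wrist_force: [5.1, -1.3, -1.9]
width: 0.0139
```

Another 2.2 mm to reach the earlier x ≈ 0.5424, then hold.

Emit:
step_arm([
  {"xyz": [-0.001, -0.0002, 0], "twist": [0, 0, 0]},
  {"xyz": [-0.002, -0.0004, 0], "twist": [0, 0, 0]},
  {"xyz": [-0.0022, -0.0004, 0], "twist": [0, 0, 0]},
  {"xyz": [-0.0022, -0.0004, 0], "twist": [0, 0, 0]},
])

```text
time: 41.7
tool_pos: [0.5428, -0.2922, 0.0388]
ee_rot: [-1.571, -0.002, 0.169]
wrist_force: [5.4, -1.1, -2.4]
width: 0.0138
```

Run:
```python
from h import *
F=[]
for i in range(6):
    p,d=robot.snapshot('scene');o=robot.get_obs();F.append(o['wrist_force']);
F=np.array(F);print(F.mean(0).round(2),F.std(0),o['tool_pos'],o['time'],o['width'])
```

```text
[ 5.35 -0.68 -1.22] [0.5311335  0.36830216 0.55108418] [ 0.54287682 -0.29219501  0.03883986] 42.0 0.01353369373867062
```

Emit:
step_arm([
  {"xyz": [0, 0, 0], "twist": [0, 0, 0]},
  {"xyz": [0, 0, 0], "twist": [0, 0, 0]},
  {"xyz": [0, 0, 0], "twist": [0, 0, 0]},
  {"xyz": [0, 0, 0], "twist": [0, 0, 0]},
  {"xyz": [0, 0, 0], "twist": [0, 0, 0]},
  {"xyz": [0, 0, 0], "twist": [0, 0, 0]},
  {"xyz": [0, 0, 0], "twist": [0, 0, 0]},
  {"xyz": [0, 0, 0], "twist": [0, 0, 0]},
  {"xyz": [0, 0, 0], "twist": [0, 0, 0]},
  {"xyz": [0, 0, 0], "twist": [0, 0, 0]},
  {"xyz": [0, 0, 0], "twist": [0, 0, 0]},
  {"xyz": [0, 0, 0], "twist": [0, 0, 0]},
])

```text
time: 43.0
tool_pos: [0.5429, -0.2922, 0.0388]
ee_rot: [-1.571, -0.002, 0.169]
wrist_force: [5.5, -0.6, -1.4]
width: 0.0137
```

Force is about 5.3 N (roughly 9 mm). I add 0.8 mm and hold for a full second again.

Emit:
step_arm([
  {"xyz": [-0.0008, -0.0001, 0], "twist": [0, 0, 0]},
  {"xyz": [-0.0008, -0.0001, 0], "twist": [0, 0, 0]},
  {"xyz": [-0.0008, -0.0001, 0], "twist": [0, 0, 0]},
  {"xyz": [-0.0008, -0.0001, 0], "twist": [0, 0, 0]},
  {"xyz": [-0.0008, -0.0001, 0], "twist": [0, 0, 0]},
  {"xyz": [-0.0008, -0.0001, 0], "twist": [0, 0, 0]},
  {"xyz": [-0.0008, -0.0001, 0], "twist": [0, 0, 0]},
  {"xyz": [-0.0008, -0.0001, 0], "twist": [0, 0, 0]},
  {"xyz": [-0.0008, -0.0001, 0], "twist": [0, 0, 0]},
  {"xyz": [-0.0008, -0.0001, 0], "twist": [0, 0, 0]},
  {"xyz": [-0.0008, -0.0001, 0], "twist": [0, 0, 0]},
  {"xyz": [-0.0008, -0.0001, 0], "twist": [0, 0, 0]},
])

```text
time: 44.0
tool_pos: [0.5422, -0.2923, 0.0388]
ee_rot: [-1.571, -0.002, 0.169]
wrist_force: [5.8, -1.6, -2.3]
width: 0.0141
```

Run:
```python
from h import *
F=[]
for i in range(8):
    p,d=robot.snapshot('scene');o=robot.get_obs();F.append(o['wrist_force']);
F=np.array(F);print(F.mean(0).round(2),o['tool_pos'],o['time'],o['width'])
```

```text
[ 6.16 -0.64 -1.68] [ 0.54224714 -0.29226436  0.03882356] 44.4 0.013567894897523301
```

About 6.0 N, held for over a second. Now open the jaws.

Emit:
step_arm([
  {"xyz": [0.003, 0.0005, 0], "twist": [0, 0, 0]},
  {"xyz": [0.007, 0.0012, 0], "twist": [0, 0, 0]},
  {"xyz": [0.012, 0.002, 0], "twist": [0, 0, 0]},
  {"xyz": [0.017, 0.0029, 0], "twist": [0, 0, 0]},
  {"xyz": [0.022, 0.0037, 0], "twist": [0, 0, 0]},
  {"xyz": [0.027, 0.0046, 0], "twist": [0, 0, 0]},
  {"xyz": [0.032, 0.0054, 0], "twist": [0, 0, 0]},
  {"xyz": [0.037, 0.0063, 0], "twist": [0, 0, 0]},
  {"xyz": [0.043, 0.0073, 0], "twist": [0, 0, 0]},
  {"xyz": [0.048, 0.0082, 0], "twist": [0, 0, 0]},
  {"xyz": [0.052, 0.0088, 0], "twist": [0, 0, 0]},
  {"xyz": [0.052, 0.0088, 0], "twist": [0, 0, 0]},
])

```text
time: 45.4
tool_pos: [0.5944, -0.2832, 0.0388]
ee_rot: [-1.571, -0.001, 0.169]
wrist_force: [0.2, -1.0, 2.7]
width: 0.014
```

Emit:
step_arm([
  {"xyz": [0, 0, 0], "twist": [0, 0, 0]},
  {"xyz": [0, 0, 0], "twist": [0, 0, 0]},
  {"xyz": [0, 0, 0], "twist": [0, 0, 0]},
  {"xyz": [0, 0, 0.03], "twist": [0, 0, 0]},
  {"xyz": [0, 0, 0.07], "twist": [0, 0, 0]},
  {"xyz": [0, 0, 0.11], "twist": [0, 0, 0]},
  {"xyz": [0, 0, 0.11], "twist": [0, 0, 0]},
  {"xyz": [0, 0, 0.11], "twist": [0, 0, 0]},
], fingers=80)

```text
time: 46.07
tool_pos: [0.5949, -0.2843, 0.1531]
ee_rot: [-1.576, -0.006, 0.169]
wrist_force: [-0.5, 0.1, -1.3]
width: 0.0628
```

Run:
```python
from h import *
p,d=robot.snapshot('scene');crop(p,140,190,160,140,5,'pics/c13.png')
o=robot.get_obs();print(o['tool_pos'],o['ee_rot'],o['time'],o['width'])
```

```text
[ 0.59352984 -0.28362606  0.14984606] [-1.57200544 -0.00192712  0.16852382] 46.1167 0.06383615779535304
```

View pics/c13.png

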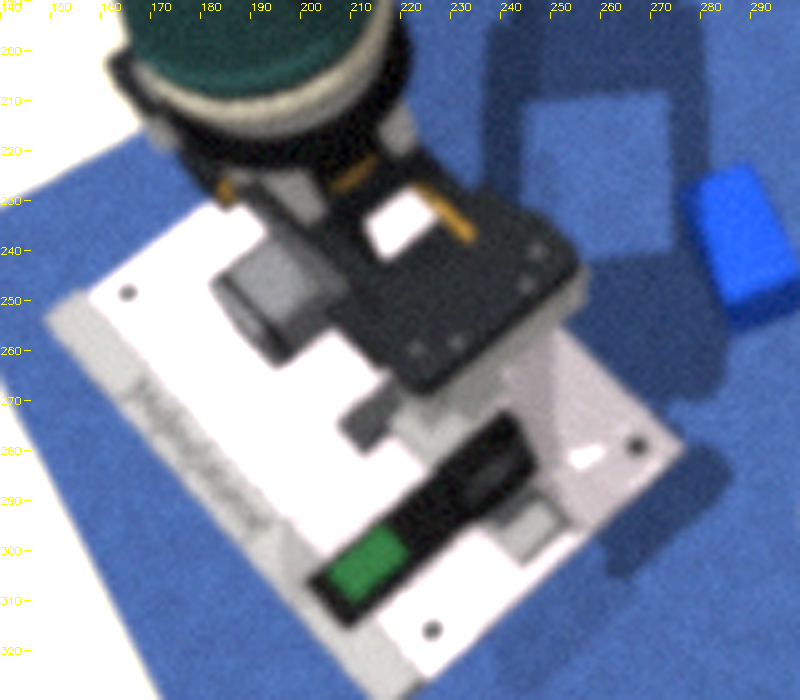

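The pack stays at the anvil with the jaw open. Fetching it.

Emit:
step_arm([
  {"xyz": [-0.1445, -0.0267, 0], "twist": [0, 0, 0]},
  {"xyz": [-0.1445, -0.0267, 0], "twist": [0, 0, 0]},
  {"xyz": [-0.1445, -0.0267, 0], "twist": [0, 0, 0]},
  {"xyz": [-0.1445, -0.0267, 0], "twist": [0, 0, 0]},
  {"xyz": [-0.1445, -0.0267, 0], "twist": [0, 0, 0]},
  {"xyz": [-0.1445, -0.0267, -0.03], "twist": [0, 0, 0]},
  {"xyz": [-0.1445, -0.0267, -0.06], "twist": [0, 0, 0]},
  {"xyz": [-0.1445, -0.0267, -0.06], "twist": [0, 0, 0]},
  {"xyz": [-0.1445, -0.0267, -0.06], "twist": [0, 0, 0]},
])

```text
time: 46.87
tool_pos: [0.4474, -0.3083, 0.0853]
ee_rot: [-1.565, 0.004, 0.169]
wrist_force: [-0.6, -0.4, 0.1]
width: 0.0643
```

Emit:
step_arm([
  {"xyz": [0, 0, -0.02], "twist": [0, 0, 0]},
  {"xyz": [0, 0, -0.045], "twist": [0, 0, 0]},
  {"xyz": [0, 0, -0.065], "twist": [0, 0, 0]},
  {"xyz": [0, 0, -0.074], "twist": [0, 0, 0]},
  {"xyz": [0, 0, -0.08], "twist": [0, 0, 0]},
  {"xyz": [0, 0, -0.08], "twist": [0, 0, 0]},
  {"xyz": [0, 0, -0.08], "twist": [0, 0, 0]},
])

```text
time: 47.45
tool_pos: [0.4497, -0.3108, 0.0101]
ee_rot: [-1.572, -0.001, 0.169]
wrist_force: [0.6, 0.7, 0.6]
width: 0.0649
```

Emit:
step_arm([
  {"xyz": [-0.0005, 0, -0.003], "twist": [0, 0, 0]},
  {"xyz": [-0.0005, 0, -0.003], "twist": [0, 0, 0]},
  {"xyz": [-0.0005, 0, -0.003], "twist": [0, 0, 0]},
  {"xyz": [-0.0005, 0, -0.003], "twist": [0, 0, 0]},
  {"xyz": [-0.0005, 0, -0.003], "twist": [0, 0, 0]},
  {"xyz": [-0.0005, 0, -0.003], "twist": [0, 0, 0]},
  {"xyz": [-0.0005, 0, -0.003], "twist": [0, 0, 0]},
  {"xyz": [-0.0005, 0, -0.003], "twist": [0, 0, 0]},
], fingers=255)

```text
time: 48.12
tool_pos: [0.4491, -0.3104, 0.0064]
ee_rot: [-1.572, -0.002, 0.169]
wrist_force: [2.1, 0.8, 2.3]
width: 0.0398
```

Emit:
step_arm([
  {"xyz": [0, 0, 0.02], "twist": [0, 0, 0]},
  {"xyz": [0, 0, 0.05], "twist": [0, 0, 0]},
  {"xyz": [0, 0, 0.08], "twist": [0, 0, 0]},
  {"xyz": [0, 0, 0.11], "twist": [0, 0, 0]},
  {"xyz": [0, 0, 0.14], "twist": [0, 0, 0]},
  {"xyz": [0, 0, 0.14], "twist": [0, 0, 0]},
  {"xyz": [0, 0, 0.14], "twist": [0, 0, 0]},
])

```text
time: 48.7
tool_pos: [0.4485, -0.3109, 0.147]
ee_rot: [-1.573, -0.001, 0.168]
wrist_force: [-0.4, -0.1, -2.3]
width: 0.0396
```

Emit:
step_arm([
  {"xyz": [0.003, 0.03, 0], "twist": [0, 0, 0]},
  {"xyz": [0.007, 0.07, 0], "twist": [0, 0, 0]},
  {"xyz": [0.012, 0.11, 0], "twist": [0, 0, 0]},
  {"xyz": [0.017, 0.15, 0], "twist": [0, 0, 0]},
  {"xyz": [0.022, 0.19, 0], "twist": [0, 0, 0]},
  {"xyz": [0.027, 0.23, 0], "twist": [0, 0, 0]},
  {"xyz": [0.032, 0.27, 0], "twist": [0, 0, 0]},
  {"xyz": [0.037, 0.31, 0], "twist": [0, 0, 0]},
  {"xyz": [0.042, 0.35, 0], "twist": [0, 0, 0]},
  {"xyz": [0.047, 0.39, 0], "twist": [0, 0, 0]},
  {"xyz": [0.051, 0.43, 0], "twist": [0, 0, 0]},
  {"xyz": [0.055, 0.46, 0], "twist": [0, 0, 0]},
])

```text
time: 49.7
tool_pos: [0.5009, 0.1524, 0.1422]
ee_rot: [-1.57, 0.006, 0.17]
wrist_force: [0.5, -0.9, -2.6]
width: 0.0399
```

Emit:
step_arm([
  {"xyz": [0.004, 0.036, 0.001], "twist": [-0.5, 3.4, -0.9]},
  {"xyz": [0.008, 0.072, 0.002], "twist": [-1, 6.8, -1.8]},
  {"xyz": [0.012, 0.108, 0.003], "twist": [-1.5, 10.2, -2.64]},
  {"xyz": [0.0155, 0.1397, 0.0035], "twist": [-1.5, 10.2, -2.64]},
  {"xyz": [0.0155, 0.1397, 0.0035], "twist": [-1.5, 10.2, -2.64]},
  {"xyz": [0.0155, 0.1397, 0.0035], "twist": [-1.5, 10.2, -2.64]},
  {"xyz": [0.0155, 0.1397, 0.0035], "twist": [-1.5, 10.2, -2.64]},
  {"xyz": [0.0155, 0.1397, 0.0035], "twist": [-1.5, 10.2, -2.64]},
  {"xyz": [0.0155, 0.1397, 0.0035], "twist": [-1.5, 10.2, -2.64]},
])

```text
time: 50.45
tool_pos: [0.5184, 0.288, 0.1491]
ee_rot: [-1.572, 0.18, 0.121]
wrist_force: [0.8, -0.5, -2.1]
width: 0.0398
```

Emit:
step_arm([
  {"xyz": [-0.0053, -0.0006, -0.0295], "twist": [0, 0, 0]},
  {"xyz": [-0.0107, -0.0013, -0.059], "twist": [0, 0, 0]},
  {"xyz": [-0.0151, -0.0018, -0.0836], "twist": [0, 0, 0]},
  {"xyz": [-0.0173, -0.0021, -0.096], "twist": [0, 0, 0]},
  {"xyz": [-0.0186, -0.0023, -0.1028], "twist": [0, 0, 0]},
  {"xyz": [-0.0186, -0.0023, -0.1028], "twist": [0, 0, 0]},
  {"xyz": [-0.0186, -0.0023, -0.1028], "twist": [0, 0, 0]},
])

```text
time: 51.03
tool_pos: [0.501, 0.2872, 0.0477]
ee_rot: [-1.57, 0.178, 0.122]
wrist_force: [-0.1, 0.2, -0.7]
width: 0.0402
```

Emit:
step_arm([
  {"xyz": [-0.0003, 0, -0.0015], "twist": [0, 0, 0]},
  {"xyz": [-0.0006, 0, -0.003], "twist": [0, 0, 0]},
  {"xyz": [-0.0006, 0, -0.003], "twist": [0, 0, 0]},
])

```text
time: 51.28
tool_pos: [0.5003, 0.2875, 0.0444]
ee_rot: [-1.57, 0.178, 0.123]
wrist_force: [-0.4, 0.1, -2.3]
width: 0.0401
```

Emit:
step_arm([
  {"xyz": [-0.0003, 0, -0.001], "twist": [0, 0, 0]},
  {"xyz": [-0.0004, 0, -0.002], "twist": [0, 0, 0]},
  {"xyz": [-0.0004, 0, -0.0025], "twist": [0, 0, 0]},
  {"xyz": [-0.0004, 0, -0.0025], "twist": [0, 0, 0]},
])

```text
time: 51.62
tool_pos: [0.4998, 0.2875, 0.0428]
ee_rot: [-1.57, 0.178, 0.123]
wrist_force: [-0.8, -1.3, 5.0]
width: 0.0399
```

Emit:
step_arm([
  {"xyz": [0, 0, 0.001], "twist": [0, 0, 0]},
  {"xyz": [0, 0, 0.001], "twist": [0, 0, 0]},
  {"xyz": [0, 0, 0.001], "twist": [0, 0, 0]},
  {"xyz": [0, 0, 0.001], "twist": [0, 0, 0]},
  {"xyz": [0.0042, 0.0005, 0.023], "twist": [0, 0, 0]},
  {"xyz": [0.0083, 0.001, 0.046], "twist": [0, 0, 0]},
  {"xyz": [0.0124, 0.0015, 0.0689], "twist": [0, 0, 0]},
  {"xyz": [0.0124, 0.0015, 0.0689], "twist": [0, 0, 0]},
  {"xyz": [-0.0345, -0.0043, 0.0775], "twist": [0, 0, 0]},
  {"xyz": [-0.0345, -0.0043, 0.0775], "twist": [0, 0, 0]},
  {"xyz": [-0.0345, -0.0043, 0.0775], "twist": [0, 0, 0]},
], fingers=92)

```text
time: 52.53
tool_pos: [0.4622, 0.2826, 0.1173]
ee_rot: [-1.571, 0.183, 0.123]
wrist_force: [0.6, 0.2, 0.2]
width: 0.0602
```

Run:
```python
from h import *
p,d=robot.snapshot('scene');crop(p,320,80,150,120,5,'pics/c14.png')
print(robot.get_obs()['tool_pos'],robot.get_obs()['wrist_force'])
```

```text
[0.46400224 0.28292389 0.11799122] [ 0.24482951 -0.71174084  0.24371018]
```

View pics/c14.png

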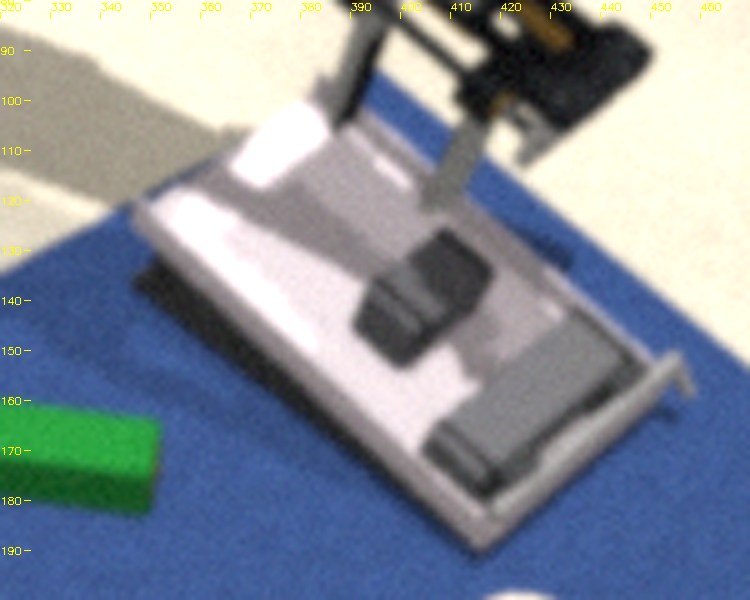

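Emit:
step_arm([
  {"xyz": [0, 0, 0], "twist": [0, 0, 0]},
  {"xyz": [0, 0, 0], "twist": [0, 0, 0]},
  {"xyz": [0, 0, 0], "twist": [0, 0, 0]},
  {"xyz": [0, 0, 0], "twist": [0, 0, 0]},
  {"xyz": [0, 0, 0], "twist": [0, 0, 0]},
  {"xyz": [0, 0, 0], "twist": [0, 0, 0]},
  {"xyz": [-0.0044, -0.0005, -0.024], "twist": [0, 0, 0]},
  {"xyz": [-0.0087, -0.0011, -0.048], "twist": [0, 0, 0]},
  {"xyz": [-0.0115, -0.0014, -0.0632], "twist": [0, 0, 0]},
  {"xyz": [-0.0128, -0.0016, -0.0709], "twist": [0, 0, 0]},
  {"xyz": [-0.0128, -0.0016, -0.0709], "twist": [0, 0, 0]},
  {"xyz": [-0.0128, -0.0016, -0.0709], "twist": [0, 0, 0]},
], fingers=255)

```text
time: 53.58
tool_pos: [0.4521, 0.2814, 0.0478]
ee_rot: [-1.571, 0.18, 0.122]
wrist_force: [0.4, -0.0, -0.5]
width: 0.0005
```

Emit:
step_arm([
  {"xyz": [0.0055, 0.0007, -0.001], "twist": [0, 0, 0]},
  {"xyz": [0.0105, 0.0013, -0.0019], "twist": [0, 0, 0]},
  {"xyz": [0.0146, 0.0018, -0.0027], "twist": [0, 0, 0]},
  {"xyz": [0.0195, 0.0024, -0.0036], "twist": [0, 0, 0]},
  {"xyz": [0.0234, 0.0029, -0.0043], "twist": [0, 0, 0]},
  {"xyz": [0.0273, 0.0034, -0.005], "twist": [0, 0, 0]},
  {"xyz": [0.0312, 0.0038, -0.0057], "twist": [0, 0, 0]},
  {"xyz": [0.0352, 0.0043, -0.0064], "twist": [0, 0, 0]},
  {"xyz": [0.0391, 0.0048, -0.0072], "twist": [0, 0, 0]},
  {"xyz": [0.043, 0.0053, -0.0079], "twist": [0, 0, 0]},
  {"xyz": [0.0469, 0.0058, -0.0086], "twist": [0, 0, 0]},
  {"xyz": [0.0498, 0.0061, -0.0091], "twist": [0, 0, 0]},
])

```text
time: 54.58
tool_pos: [0.502, 0.2874, 0.0382]
ee_rot: [-1.571, 0.18, 0.122]
wrist_force: [-0.7, 0.7, 1.0]
width: 0.0004
```

Emit:
step_arm([
  {"xyz": [0.0015, 0.0002, -0.0003], "twist": [0, 0, 0]},
  {"xyz": [0.003, 0.0004, -0.0005], "twist": [0, 0, 0]},
  {"xyz": [0.0045, 0.0006, -0.0008], "twist": [0, 0, 0]},
  {"xyz": [0.0055, 0.0007, -0.001], "twist": [0, 0, 0]},
  {"xyz": [0.0055, 0.0007, -0.001], "twist": [0, 0, 0]},
])

```text
time: 55.0
tool_pos: [0.5073, 0.2882, 0.0373]
ee_rot: [-1.571, 0.18, 0.122]
wrist_force: [0.1, -0.3, 0.3]
width: 0.0005
```

Emit:
step_arm([
  {"xyz": [0.001, 0.0001, -0.0002], "twist": [0, 0, 0]},
  {"xyz": [0.002, 0.0002, -0.0004], "twist": [0, 0, 0]},
  {"xyz": [0.002, 0.0002, -0.0004], "twist": [0, 0, 0]},
])

```text
time: 55.25
tool_pos: [0.5089, 0.2884, 0.037]
ee_rot: [-1.571, 0.18, 0.123]
wrist_force: [-1.6, -0.2, 0.9]
width: 0.0006
```

Emit:
step_arm([
  {"xyz": [0.001, 0.0001, -0.0002], "twist": [0, 0, 0]},
  {"xyz": [0.002, 0.0002, -0.0004], "twist": [0, 0, 0]},
  {"xyz": [0.002, 0.0002, -0.0004], "twist": [0, 0, 0]},
])

```text
time: 55.5
tool_pos: [0.5088, 0.2883, 0.037]
ee_rot: [-1.571, 0.185, 0.123]
wrist_force: [-6.4, -0.8, 4.4]
width: 0.0007
```

Emit:
step_arm([
  {"xyz": [0.001, 0.0001, -0.0002], "twist": [0, 0, 0]},
  {"xyz": [0.001, 0.0001, -0.0002], "twist": [0, 0, 0]},
  {"xyz": [0.001, 0.0001, -0.0002], "twist": [0, 0, 0]},
])

```text
time: 55.75
tool_pos: [0.5087, 0.2884, 0.0371]
ee_rot: [-1.571, 0.187, 0.123]
wrist_force: [-9.2, -1.1, 6.9]
width: 0.0003
```

Contact at L ≈ 94.7 mm, exactly 40 mm above the earlier stop. Backing off.

Emit:
step_arm([
  {"xyz": [-0.005, -0.0006, 0.0009], "twist": [0, 0, 0]},
  {"xyz": [-0.014, -0.0017, 0.0025], "twist": [0, 0, 0]},
  {"xyz": [-0.014, -0.0017, 0.035], "twist": [0, 0, 0]},
  {"xyz": [-0.014, -0.0017, 0.075], "twist": [0, 0, 0]},
  {"xyz": [-0.014, -0.0017, 0.105], "twist": [0, 0, 0]},
  {"xyz": [-0.01, -0.04, 0.11], "twist": [0.5, -3.5, 1]},
  {"xyz": [-0.006, -0.08, 0.11], "twist": [1, -7, 2]},
  {"xyz": [-0.002, -0.12, 0.11], "twist": [1.5, -10.2, 2.64]},
  {"xyz": [0.002, -0.16, 0.11], "twist": [1.5, -10.2, 2.64]},
  {"xyz": [0.006, -0.2, 0.11], "twist": [1.5, -10.2, 2.64]},
  {"xyz": [0.01, -0.24, 0.11], "twist": [1.5, -10.2, 2.64]},
  {"xyz": [0.015, -0.28, 0.11], "twist": [1.5, -10.2, 2.64]},
], fingers=120)

```text
time: 56.75
tool_pos: [0.5269, 0.0068, 0.147]
ee_rot: [-1.572, -0.002, 0.169]
wrist_force: [0.7, -0.1, 0.3]
width: 0.0499
```

```bash
python3 look.py 15 150 120 300 200 2
python3 - <<'E'
from h import *
d=np.load('top15.npy');P=cloud('top',d)
S=np.array([.602,.299,.0235]);dd=np.array([.9764,.1199,-.179]);n=np.array([.1777,.0218,.9838]);y=np.array([-.1219,.9925,0])
Q=np.stack([(P-S)@dd,(P-S)@y,(P-S)@n],-1);m=(Q[...,2]>.033)&(Q[...,2]<.046)&(Q[...,0]>-.2)&(Q[...,0]<.02)&(abs(Q[...,1])<.08)&(d>0)
q=Q[m];
for lo,hi in((-.07,-.045),(-.035,-.005)):
    k=q[(q[:,0]>lo)&(q[:,0]<hi)];print(len(k),k[:,1].min(),k[:,1].max())
k=q[abs(q[:,1])<.02];print(k[:,0].min(),k[:,0].max())
p,d=robot.snapshot('scene');crop(p,320,80,150,120,5,'pics/c15.png')
o=robot.get_obs();print(o['tool_pos'],o['ee_rot'])
E
```

```text
bench 457 [ 555.9 -127.7] [40.  70.5] 79.0 z 0.0397 [ 41.  79. 156.]
bench 588 [433.3  68.8] [110.7  40. ] 44.2 z 0.0393 [33. 91. 47.]
295 -0.03467120803630007 0.035836428184423785
618 -0.07386255522596345 0.05716929256023014
-0.08275192821071128 0.01415729074038369
[0.52755414 0.00294874 0.14663368] [-1.57406870e+00 -1.46041200e-03  1.60770025e-01]
```

View pics/ct15.png

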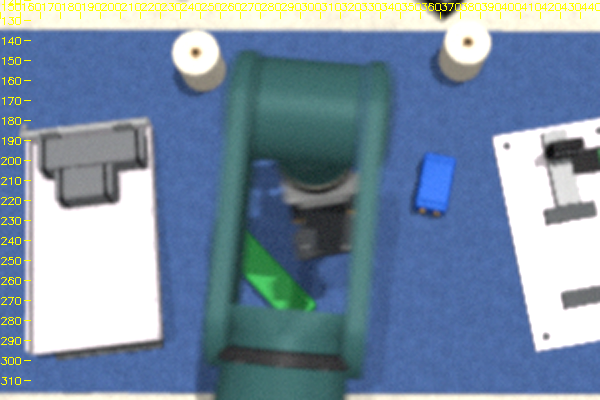

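View pics/c15.png

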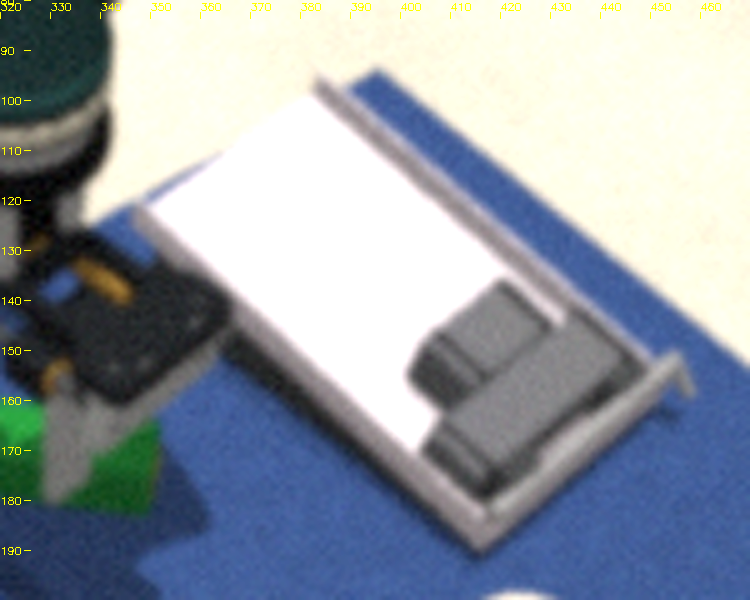

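Both packs are snug in a row against the stop: short at (88,185) behind long at (95,148) in the top crop. Next, shut the empty jaws.

Emit:
step_arm([
  {"xyz": [0.067, -0.287, 0], "twist": [0, 0, 0]},
  {"xyz": [0.067, -0.287, 0], "twist": [0, 0, 0]},
  {"xyz": [0.067, -0.287, 0], "twist": [0, 0, 0]},
  {"xyz": [0.067, -0.287, 0], "twist": [0, 0, 0]},
  {"xyz": [0.067, -0.287, 0], "twist": [0, 0, 0]},
  {"xyz": [0.067, -0.287, 0], "twist": [0, 0, 0]},
  {"xyz": [0.067, -0.287, 0], "twist": [0, 0, 0]},
  {"xyz": [0.067, -0.287, 0], "twist": [0, 0, 0]},
  {"xyz": [0.067, -0.287, 0], "twist": [0, 0, 0]},
  {"xyz": [0.067, -0.287, 0], "twist": [0, 0, 0]},
  {"xyz": [0.067, -0.287, 0], "twist": [0, 0, 0]},
])

```text
time: 57.77
tool_pos: [0.5943, -0.2765, 0.1467]
ee_rot: [-1.57, -0.001, 0.17]
wrist_force: [0.1, -1.1, 0.7]
width: 0.0496
```

Emit:
step_arm([
  {"xyz": [-0.0005, -0.007, 0], "twist": [0, 0, 0]},
  {"xyz": [-0.0005, -0.007, -0.03], "twist": [0, 0, 0]},
  {"xyz": [-0.0005, -0.007, -0.06], "twist": [0, 0, 0]},
  {"xyz": [-0.0005, -0.007, -0.085], "twist": [0, 0, 0]},
  {"xyz": [-0.0005, -0.007, -0.1], "twist": [0, 0, 0]},
  {"xyz": [-0.0005, -0.007, -0.108], "twist": [0, 0, 0]},
  {"xyz": [-0.0005, -0.007, -0.108], "twist": [0, 0, 0]},
])

```text
time: 58.35
tool_pos: [0.5924, -0.2838, 0.0363]
ee_rot: [-1.568, 0.003, 0.17]
wrist_force: [0.1, 0.9, 0.1]
width: 0.0497
```

Emit:
step_arm([
  {"xyz": [0, 0, 0], "twist": [0, 0, 0]},
  {"xyz": [0, 0, 0], "twist": [0, 0, 0]},
  {"xyz": [0, 0, 0], "twist": [0, 0, 0]},
  {"xyz": [0, 0, 0], "twist": [0, 0, 0]},
  {"xyz": [0, 0, 0], "twist": [0, 0, 0]},
  {"xyz": [0, 0, 0], "twist": [0, 0, 0]},
  {"xyz": [0, 0, 0], "twist": [0, 0, 0]},
  {"xyz": [0, 0, 0], "twist": [0, 0, 0]},
], fingers=255)

```text
time: 59.02
tool_pos: [0.5942, -0.2856, 0.0392]
ee_rot: [-1.572, -0.001, 0.169]
wrist_force: [0.5, -0.6, 2.0]
width: 0.0135
```

Emit:
step_arm([
  {"xyz": [-0.004, -0.0007, 0], "twist": [0, 0, 0]},
  {"xyz": [-0.009, -0.0015, 0], "twist": [0, 0, 0]},
  {"xyz": [-0.014, -0.0024, 0], "twist": [0, 0, 0]},
  {"xyz": [-0.019, -0.0032, 0], "twist": [0, 0, 0]},
  {"xyz": [-0.024, -0.0041, 0], "twist": [0, 0, 0]},
  {"xyz": [-0.029, -0.0049, 0], "twist": [0, 0, 0]},
  {"xyz": [-0.034, -0.0058, 0], "twist": [0, 0, 0]},
  {"xyz": [-0.039, -0.0066, 0], "twist": [0, 0, 0]},
  {"xyz": [-0.044, -0.0075, 0], "twist": [0, 0, 0]},
  {"xyz": [-0.049, -0.0083, 0], "twist": [0, 0, 0]},
  {"xyz": [-0.054, -0.0092, 0], "twist": [0, 0, 0]},
  {"xyz": [-0.059, -0.01, 0], "twist": [0, 0, 0]},
])

```text
time: 60.02
tool_pos: [0.5345, -0.296, 0.0391]
ee_rot: [-1.572, -0.001, 0.168]
wrist_force: [0.9, -1.1, 6.0]
width: 0.0137
```

Emit:
step_arm([
  {"xyz": [-0.004, -0.0007, 0], "twist": [0, 0, 0]},
  {"xyz": [-0.008, -0.0014, 0], "twist": [0, 0, 0]},
  {"xyz": [-0.012, -0.002, 0], "twist": [0, 0, 0]},
  {"xyz": [-0.016, -0.0027, 0], "twist": [0, 0, 0]},
  {"xyz": [-0.019, -0.0032, 0], "twist": [0, 0, 0]},
  {"xyz": [-0.022, -0.0037, 0], "twist": [0, 0, 0]},
  {"xyz": [-0.0235, -0.004, 0], "twist": [0, 0, 0]},
  {"xyz": [-0.0235, -0.004, 0], "twist": [0, 0, 0]},
])

```text
time: 60.68
tool_pos: [0.511, -0.3001, 0.0391]
ee_rot: [-1.572, -0.001, 0.168]
wrist_force: [0.9, -1.9, 6.2]
width: 0.0134
```

Emit:
step_arm([
  {"xyz": [-0.001, -0.0002, 0], "twist": [0, 0, 0]},
  {"xyz": [-0.002, -0.0003, 0], "twist": [0, 0, 0]},
  {"xyz": [-0.003, -0.0005, 0], "twist": [0, 0, 0]},
  {"xyz": [-0.003, -0.0005, 0], "twist": [0, 0, 0]},
])

```text
time: 61.02
tool_pos: [0.5087, -0.3005, 0.0392]
ee_rot: [-1.572, -0.002, 0.168]
wrist_force: [3.5, -0.7, 5.1]
width: 0.0138
```

Emit:
step_arm([
  {"xyz": [-0.001, -0.0002, 0], "twist": [0, 0, 0]},
  {"xyz": [-0.0025, -0.0004, 0], "twist": [0, 0, 0]},
  {"xyz": [-0.0025, -0.0004, 0], "twist": [0, 0, 0]},
  {"xyz": [-0.0025, -0.0004, 0], "twist": [0, 0, 0]},
])

```text
time: 61.35
tool_pos: [0.5066, -0.3008, 0.0391]
ee_rot: [-1.573, -0.002, 0.169]
wrist_force: [4.2, -1.2, 6.4]
width: 0.0136
```

Run:
```python
from h import *
F=[]
for i in range(5):
    p,d=robot.snapshot('scene');o=robot.get_obs();F.append(o['wrist_force']);
print(np.mean(F,0).round(2),o['tool_pos']);crop(p,140,190,160,140,5,'pics/c16.png')
```

```text
[ 4.4  -1.28  5.43] [ 0.50664104 -0.30079965  0.03912037]
```

View pics/c16.png

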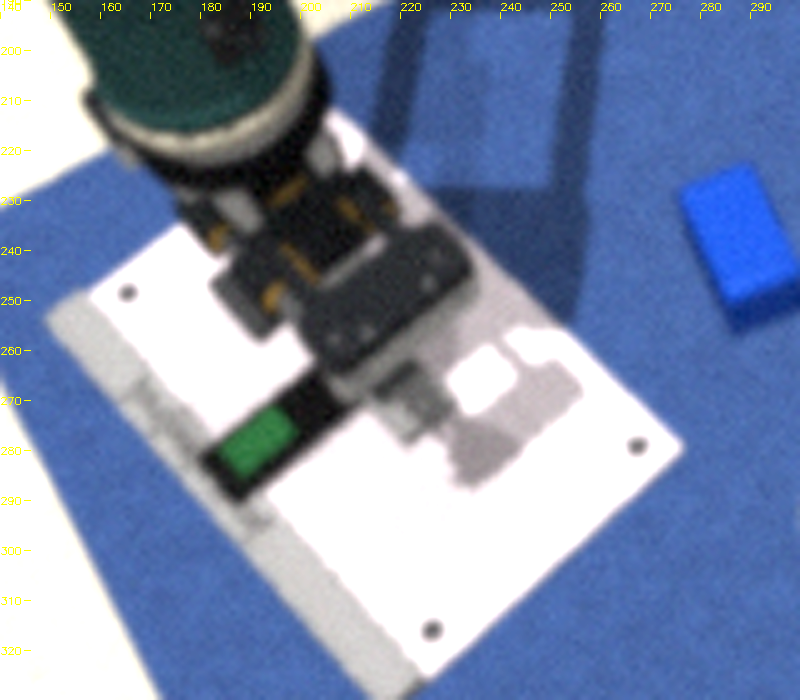

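The jaws are visibly together at (188,250). I ease the spring most of the way, then release.

Emit:
step_arm([
  {"xyz": [0.001, 0.0002, 0], "twist": [0, 0, 0]},
  {"xyz": [0.002, 0.0003, 0], "twist": [0, 0, 0]},
  {"xyz": [0.003, 0.0005, 0], "twist": [0, 0, 0]},
  {"xyz": [0.004, 0.0007, 0], "twist": [0, 0, 0]},
  {"xyz": [0.0045, 0.0008, 0], "twist": [0, 0, 0]},
  {"xyz": [0.0045, 0.0008, 0], "twist": [0, 0, 0]},
  {"xyz": [0.0045, 0.0008, 0], "twist": [0, 0, 0]},
])

```text
time: 62.18
tool_pos: [0.5103, -0.3002, 0.0391]
ee_rot: [-1.572, -0.0, 0.169]
wrist_force: [2.2, -2.1, 6.4]
width: 0.0136
```

Emit:
step_arm([
  {"xyz": [0, 0, 0], "twist": [0, 0, 0]},
  {"xyz": [0, 0, 0], "twist": [0, 0, 0]},
  {"xyz": [0, 0, 0], "twist": [0, 0, 0]},
  {"xyz": [0, 0, 0], "twist": [0, 0, 0]},
  {"xyz": [0, 0, 0.03], "twist": [0, 0, 0]},
  {"xyz": [0, 0, 0.07], "twist": [0, 0, 0]},
  {"xyz": [0, 0, 0.11], "twist": [0, 0, 0]},
  {"xyz": [-0.04, 0.02, 0.13], "twist": [0, 0, 0]},
  {"xyz": [-0.08, 0.04, 0.14], "twist": [0, 0, 0]},
  {"xyz": [-0.12, 0.06, 0.15], "twist": [0, 0, 0]},
  {"xyz": [-0.15, 0.08, 0.16], "twist": [0, 0, 0]},
  {"xyz": [-0.15, 0.11, 0.17], "twist": [0, 0, 0]},
], fingers=110)

```text
time: 63.18
tool_pos: [0.3556, -0.1895, 0.2074]
ee_rot: [-1.57, 0.004, 0.163]
wrist_force: [2.4, -0.4, 0.5]
width: 0.0538
```

Emit:
step_arm([
  {"xyz": [-0.02, 0.04, 0], "twist": [0, 0, 0]},
  {"xyz": [-0.03, 0.08, 0], "twist": [0, 0, 0]},
  {"xyz": [-0.03, 0.12, 0], "twist": [0, 0, 0]},
  {"xyz": [-0.03, 0.16, 0], "twist": [0, 0, 0]},
  {"xyz": [-0.03, 0.16, 0], "twist": [0, 0, 0]},
  {"xyz": [-0.03, 0.16, 0], "twist": [0, 0, 0]},
])

```text
time: 63.68
tool_pos: [0.3294, -0.0274, 0.208]
ee_rot: [-1.571, 0.001, 0.175]
wrist_force: [0.2, 0.5, -0.4]
width: 0.0538
```

```bash
python3 look.py 17 385 165 115 140 4
python3 - <<'E'
from h import *
T=lambda u,v,z:pz('top',u,v,z).round(4)
d=np.load('top17.npy');P=cloud('top',d)
s=P.reshape(-1,3);m=(s[:,2]>.06)&(s[:,2]<.09)&(s[:,0]>.44)&(s[:,0]<.62)&(s[:,1]<-.25)&(s[:,1]>-.35);q=s[m]
print(len(q),cv2.minAreaRect((q[:,:2]*1000).astype(np.float32)))
p=cv2.imread('pics/top17.png')[...,::-1];crop(p,140,40,360,260,2,'pics/full17.png')
print(robot.get_obs()['time'],robot.get_obs()['tool_pos'])
E
```

```text
bench 457 [ 555.5 -127.2] [40.6 70.9] 79.1 z 0.0394 [ 40.  78. 154.]
bench 736 [446.5  81.7] [110.3  40.2] 43.6 z 0.0395 [ 48. 127.  68.]
114 ((514.1990966796875, -297.787109375), (14.881423950195312, 40.86601257324219), 9.063597679138184)
63.7333 [ 0.3295846  -0.02887852  0.20792189]
```

View pics/ct17.png

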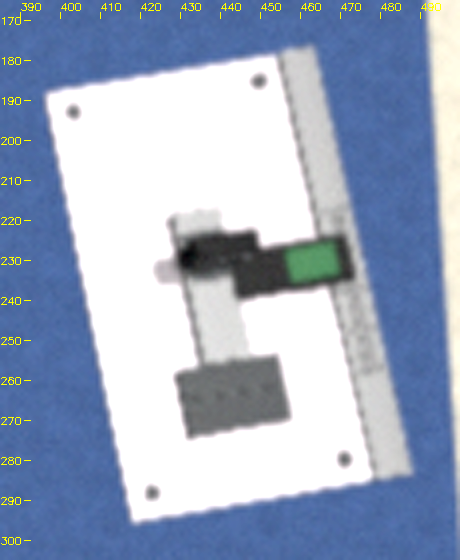

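View pics/full17.png

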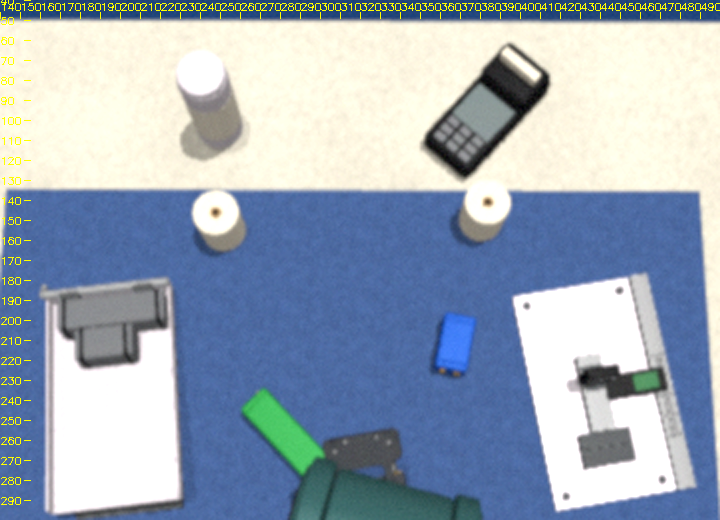

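The packs, rolls and gauge look right. The jaws appear shut, but the tab was released with about 2 N still in the spring. As a safeguard I'll nudge it once more from behind with closed fingers and withdraw slowly.

Emit:
step_arm([
  {"xyz": [0.2165, -0.264, 0], "twist": [0, 0, 0]},
  {"xyz": [0.2165, -0.264, 0], "twist": [0, 0, 0]},
  {"xyz": [0.2165, -0.264, 0], "twist": [0, 0, 0]},
  {"xyz": [0.2165, -0.264, 0], "twist": [0, 0, 0]},
  {"xyz": [0.2165, -0.264, 0], "twist": [0, 0, 0]},
  {"xyz": [0.2165, -0.264, 0], "twist": [0, 0, 0]},
  {"xyz": [0.2165, -0.264, 0], "twist": [0, 0, 0]},
  {"xyz": [0.2165, -0.264, 0], "twist": [0, 0, 0]},
  {"xyz": [0.2165, -0.264, 0], "twist": [0, 0, 0]},
  {"xyz": [0.2165, -0.264, 0], "twist": [0, 0, 0]},
  {"xyz": [0.2165, -0.264, 0], "twist": [0, 0, 0]},
  {"xyz": [0.2165, -0.264, 0], "twist": [0, 0, 0]},
], fingers=255)

```text
time: 64.73
tool_pos: [0.5454, -0.2937, 0.2086]
ee_rot: [-1.57, 0.0, 0.167]
wrist_force: [-0.3, 0.3, 0.0]
width: 0.0007
```

Emit:
step_arm([
  {"xyz": [0, 0, 0], "twist": [0, 0, 0]},
  {"xyz": [0, 0, 0], "twist": [0, 0, 0]},
])

```text
time: 64.9
tool_pos: [0.5461, -0.2927, 0.2098]
ee_rot: [-1.572, -0.001, 0.169]
wrist_force: [-0.3, 0.0, 0.7]
width: 0.0005
```

Emit:
step_arm([
  {"xyz": [0, 0, -0.04], "twist": [0, 0, 0]},
  {"xyz": [0, 0, -0.08], "twist": [0, 0, 0]},
  {"xyz": [0, 0, -0.12], "twist": [0, 0, 0]},
  {"xyz": [0, 0, -0.145], "twist": [0, 0, 0]},
  {"xyz": [0, 0, -0.16], "twist": [0, 0, 0]},
  {"xyz": [0, 0, -0.168], "twist": [0, 0, 0]},
  {"xyz": [0, 0, -0.168], "twist": [0, 0, 0]},
  {"xyz": [0, 0, -0.168], "twist": [0, 0, 0]},
])

```text
time: 65.57
tool_pos: [0.5471, -0.2933, 0.0418]
ee_rot: [-1.572, -0.001, 0.169]
wrist_force: [0.3, -0.1, 0.2]
width: 0.0005
```

Emit:
step_arm([
  {"xyz": [-0.003, -0.0005, 0], "twist": [0, 0, 0]},
  {"xyz": [-0.006, -0.001, 0], "twist": [0, 0, 0]},
  {"xyz": [-0.009, -0.0015, 0], "twist": [0, 0, 0]},
  {"xyz": [-0.012, -0.002, 0], "twist": [0, 0, 0]},
  {"xyz": [-0.014, -0.0024, 0], "twist": [0, 0, 0]},
  {"xyz": [-0.016, -0.0027, 0], "twist": [0, 0, 0]},
  {"xyz": [-0.016, -0.0027, 0], "twist": [0, 0, 0]},
])

```text
time: 66.15
tool_pos: [0.5307, -0.2964, 0.0408]
ee_rot: [-1.571, -0.001, 0.168]
wrist_force: [0.9, -0.4, 1.4]
width: 0.0005
```

Emit:
step_arm([
  {"xyz": [-0.0015, -0.0003, 0], "twist": [0, 0, 0]},
  {"xyz": [-0.003, -0.0005, 0], "twist": [0, 0, 0]},
  {"xyz": [-0.003, -0.0005, 0], "twist": [0, 0, 0]},
])

```text
time: 66.4
tool_pos: [0.5283, -0.2969, 0.0409]
ee_rot: [-1.572, -0.002, 0.169]
wrist_force: [1.9, 0.1, 1.3]
width: 0.0005
```

Emit:
step_arm([
  {"xyz": [-0.0015, -0.0003, 0], "twist": [0, 0, 0]},
  {"xyz": [-0.003, -0.0005, 0], "twist": [0, 0, 0]},
  {"xyz": [-0.003, -0.0005, 0], "twist": [0, 0, 0]},
  {"xyz": [-0.003, -0.0005, 0], "twist": [0, 0, 0]},
])

```text
time: 66.73
tool_pos: [0.5254, -0.2974, 0.0409]
ee_rot: [-1.572, -0.002, 0.169]
wrist_force: [3.6, -0.0, 2.1]
width: 0.0003
```

Emit:
step_arm([
  {"xyz": [0.001, 0.0002, 0], "twist": [0, 0, 0]},
  {"xyz": [0.002, 0.0003, 0], "twist": [0, 0, 0]},
  {"xyz": [0.003, 0.0005, 0], "twist": [0, 0, 0]},
  {"xyz": [0.004, 0.0007, 0], "twist": [0, 0, 0]},
  {"xyz": [0.005, 0.0008, 0], "twist": [0, 0, 0]},
  {"xyz": [0.006, 0.001, 0], "twist": [0, 0, 0]},
  {"xyz": [0.007, 0.0012, 0], "twist": [0, 0, 0]},
  {"xyz": [0.008, 0.0014, 0], "twist": [0, 0, 0]},
  {"xyz": [0.009, 0.0015, 0], "twist": [0, 0, 0]},
  {"xyz": [0.012, 0.002, 0], "twist": [0, 0, 0]},
  {"xyz": [0.018, 0.003, 0], "twist": [0, 0, 0]},
  {"xyz": [0.022, 0.0036, 0], "twist": [0, 0, 0]},
])

```text
time: 67.73
tool_pos: [0.547, -0.2934, 0.0402]
ee_rot: [-1.57, 0.0, 0.169]
wrist_force: [-0.3, -0.4, 0.2]
width: 0.0004
```

Emit:
step_arm([
  {"xyz": [0, 0, 0.03], "twist": [0, 0, 0]},
  {"xyz": [0, 0, 0.07], "twist": [0, 0, 0]},
  {"xyz": [0, 0, 0.11], "twist": [0, 0, 0]},
  {"xyz": [-0.04, 0.02, 0.14], "twist": [0, 0, 0]},
  {"xyz": [-0.07, 0.05, 0.15], "twist": [0, 0, 0]},
  {"xyz": [-0.1, 0.08, 0.16], "twist": [0, 0, 0]},
  {"xyz": [-0.13, 0.11, 0.17], "twist": [0, 0, 0]},
  {"xyz": [-0.16, 0.14, 0.17], "twist": [0, 0, 0]},
  {"xyz": [-0.18, 0.18, 0.17], "twist": [0, 0, 0]},
  {"xyz": [-0.2, 0.21, 0.17], "twist": [0, 0, 0]},
  {"xyz": [-0.21, 0.25, 0.17], "twist": [0, 0, 0]},
  {"xyz": [-0.21, 0.28, 0.17], "twist": [0, 0, 0]},
])

```text
time: 68.73
tool_pos: [0.335, -0.0135, 0.2111]
ee_rot: [-1.572, -0.002, 0.166]
wrist_force: [1.4, 0.4, -0.2]
width: 0.0006
```

```bash
python3 look.py 18 385 165 115 140 4
python3 - <<'E'
from h import *
d=np.load('top18.npy');P=cloud('top',d)
s=P.reshape(-1,3);m=(s[:,2]>.06)&(s[:,2]<.09)&(s[:,0]>.44)&(s[:,0]<.62)&(s[:,1]<-.25)&(s[:,1]>-.35);q=s[m]
print(len(q),cv2.minAreaRect((q[:,:2]*1000).astype(np.float32)))
for b in((230,265,125,170),(365,400,120,165)):
    q=P[b[2]:b[3],b[0]:b[1]].reshape(-1,3);q=q[(q[:,2]>.065)];print('roll',cv2.minAreaRect((q[:,:2]*1000).astype(np.float32))[0])
p,d=robot.snapshot('scene');crop(p,140,60,330,280,2,'pics/s18.png')
o=robot.get_obs();print(o['time'],o['tool_pos'],o['qvel'].round(3))
E
```

```text
bench 463 [ 555.4 -127.1] [40.6 70.3] 79.3 z 0.0391 [ 40.  78. 153.]
bench 595 [451.2  86.1] [96.6 39.9] 43.9 z 0.0394 [ 48. 126.  67.]
115 ((513.9075317382812, -297.70556640625), (14.82954216003418, 39.704097747802734), 10.816600799560547)
roll (542.955078125, 73.54277801513672)
roll (552.4871826171875, -84.6811752319336)
68.8333 [ 0.3359462  -0.00914201  0.2114292 ] [-0.113  0.046 -0.02  -0.072 -0.032 -0.078]
```

View pics/ct18.png

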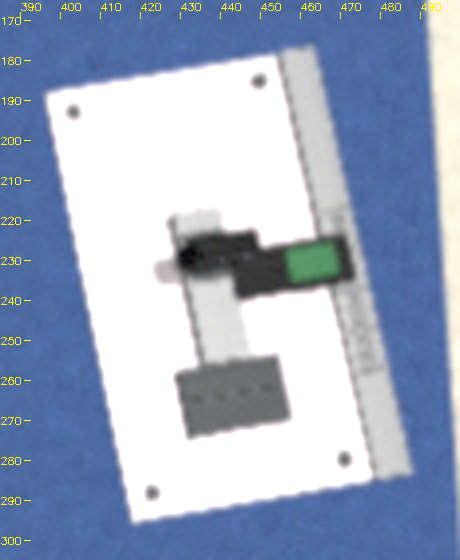

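View pics/s18.png

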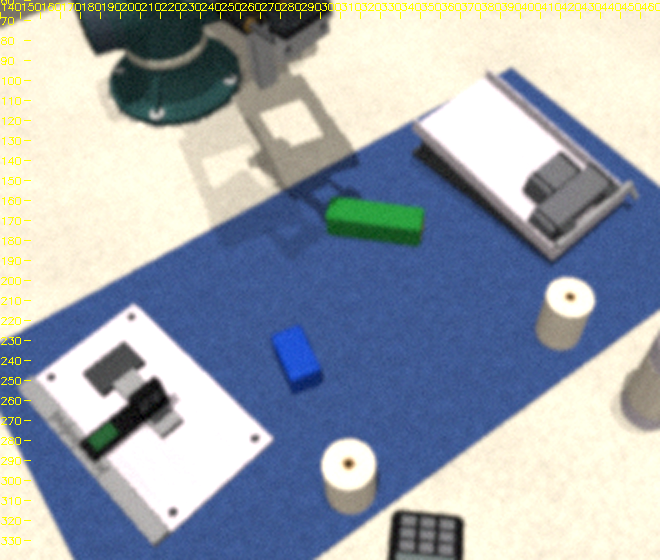

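The jaws are in the same place before and after the nudge, so they are fully shut. The packs are snug, and the rolls and look-alikes have not moved. Let the arm settle, then hand in.

Emit:
step_arm([
  {"xyz": [0, 0, 0], "twist": [0, 0, 0]},
  {"xyz": [0, 0, 0], "twist": [0, 0, 0]},
  {"xyz": [0, 0, 0], "twist": [0, 0, 0]},
  {"xyz": [0, 0, 0], "twist": [0, 0, 0]},
  {"xyz": [0, 0, 0], "twist": [0, 0, 0]},
  {"xyz": [0, 0, 0], "twist": [0, 0, 0]},
])

```text
time: 69.33
tool_pos: [0.3368, -0.0155, 0.2102]
ee_rot: [-1.571, 0.001, 0.166]
wrist_force: [-0.4, -0.0, -0.8]
width: 0.0005
```

Run:
```python
from bench import robot
print(robot.close_job())
```

```text
the job is handed in; nothing more can be done
None
```

The job is done and handed in at about 69 s. Only the long and short packs were on the bench; the middle one was absent.

- **Gauging:** I gauged the long pack first, then the short one. Each was held for over a second at about 6.0 N on the tab, which is roughly 10 mm of sink. Tab position alone read about 1 mm less sink (9 mm), and I went by the force. I first held the short pack at about 5.3 N (9 mm), then pressed on to 6 N and held it again.
- **Chute:** I pushed each pack down until about 10 N showed it had seated. The short pack came to rest 40 mm uphill of the long one, and the pictures show both snug, with the long one square against the stop.
- **Jaws and bystanders:** I nudged the empty jaws again after shutting them, and they did not move. Rolls and look-alikes appear unmoved in the last pictures; my last numeric check of the roll positions gave unusable values, so that rests on sight.

**What went wrong:**
- **Fingertips:** the cameras show the fingertips about 18 mm behind the reported TCP, not 8 mm ahead as stated. My first tab pinch therefore closed above the tab and moved nothing, and I corrected for it after that.
- **Tab release:** I let go of the tab with about 2 N still in its spring, which is why I nudged the jaws again.

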